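# Put the screw boxes away in the tambour store

## Robot

A 6-joint arm with a two-finger parallel gripper is mounted at the origin on the work surface. World frame = base frame: x ahead of the robot, y to its left, z up, the work surface at z = 0. Lengths are in mm, angles in degrees, forces in N, time in s.
With the tool pointing down it reaches from about 250 to 775 mm from the base axis. Payload 8.9 kg.
Tool frame: the origin (TCP) lies on the centre line of the jaws, within the pads' length; the fingertips stand 22 mm ahead of it and the grasp point (between the pads) lies 3 mm ahead of it; z points along the fingers, y is the line along which they close (so a half turn about z gives the same grasp; the last joint's range is limited). The gripper opens to 85 mm and grips with 20 to 120 N. Pads are 22 mm wide; open, the fingers measure 114 mm over their backs; the gripper's body (76 mm by 85 mm) begins 54 mm behind the grasp point. The pads swing forward as they close: fully open they stand 13 mm farther back than shut.
Start: joints at [-74.845, 16.656, -8.789, 64.555, 0, 82.019], TCP at [206.282, -482.775, 253.305] pointing down, gripper open.
Joint ranges: [-144.48, 144.48], [-52.06, 99.96], [-74.48, 78.29], [-112.23, 115.85], [-86.99, 84.42], [-180, 180]. Speed limits (degrees/s): [127.2, 127.2, 159.86, 180, 180, 180].

## Interface

Orientations are given as a 3x3 rotation matrix whose columns are the frame's x, y, z axes.
In Python, from cell import get_state, capture, hand_in, spot_in, tip_of gives the robot as it stands.
- The arm moves only by the tool step_arm, never from a script. Its argument "commands" is a list of rows, each an object with "travel": the shift along the tool's x, y, z in cm, a list of three; "delta_rot": the turn, a rotation vector about the tool's x, y, z in degrees, a list of three; "grip": the opening, from 0 (shut) to 1 (fully open). A call has 1 to 5 rows; each row is the pose to reach, as a shift and turn from the pose commanded when the call began, along the tool's axes at that moment; what a row does not reach only later rows make up. A row lasts 1/8 s, in which the tool goes at most 62.5 mm and 10.7 degrees, less where a joint would pass 70% of its speed; a pose out of reach is approached as far as the arm can. A call with a gripper value outside its range is refused whole. The fingers move at their own pace and stop on an object; "grip_force" is the grip in N (left out, the last holds). Time passes only in rows, so rows that repeat a pose let the fingers close. It gives the time, the measured TCP pose, the force, the opening and the grip force at its end, in the units of the state.
- get_state(): the state, without advancing time (a new reading comes with each control period).
- capture(name): name is "side" or "top" or "wrist"; returns a dict with "image" (384x512x3 uint8, blue, green, red), "range_z" (384x512 float32, mm along the optical axis (not along the pixel's ray), 0 where there is no reading), "vfov" (degrees; the focal length in pixels is half the picture's height over the tangent of half this angle, whatever the lens; pixels are square), "cx", "cy" (the principal point, pixels), "distortion" ([k1, k2, p1, p2, k3] as OpenCV has them; the pictures are not rectified), "eye" and "orientation" of the camera in the world; the wrist camera has in their place "T_tool_cam" (4x4, takes a point from camera to tool coordinates, whose origin is the TCP and whose axes are the flange's). Camera axes: x right, y down, z forward; pixel columns grow to the right and rows downward; lengths in mm; the calibration is good to about 2 mm. A picture is of the moment at which its call begins: read the wrist's pose just before it.
- hand_in(): hands the job in; it is judged then, once.
Trained networks look in the newest picture that a camera, given by its name, has taken for a name from the list of things; names that differ only in an ending like _2 or _b are one class to them, and where a whole thing is asked for, a point or a joint stands for the part that bears it (a point fixed in the world has none). Each returns a list of dicts, best first, with "confidence" (0 to 1); they miss things now and then, are a little off and sometimes report something else, mostly with a low value. They report only what shows in the picture. A call takes as long as a camera call.
- spot_in(label, camera): "bbox" ([left, top, right, bottom] in pixels, round what is visible of it).
- tip_of(label, camera): "uv" ([column, row] in pixels: a listed point, or the origin of a listed thing).
The state is a dict: "t": time; "qpos": joint angles; "qvel": joint speeds; "tau": joint torques, N m; "position": TCP position; "tcp_rot": TCP orientation; "ft_force": force on the tool from outside, world axes, zero at the start; "wrist_torque": the same for the moment, N m; "gripper_width": finger opening in mm; "grip_force": force on a finger pad.
Only numpy, scipy, OpenCV 4.12 (cv2) and the standard library are available. Lean on these libraries where they do the work, as an engineer would, in place of code of your own. Each camera call takes 0.05 s, during which the arm holds its last target. There are 200 camera calls.

## Task

Put the screw boxes away: swing the lock bar on the front of the tambour store right out to its stop, roll the slatted curtain fully up, and stand every small lidded screw box that is on the bench lid-up and flat on the floor of the store, each in its own bay with its length front to back. Then roll the curtain all the way down and swing the lock bar back home against its keeper, over the pull. Leave the open trays, the tools and the tin where they are.

Things in the scene. Friction and masses are not known exactly. Their poses are not given: they have to be found in the camera images.
- store: Bench-top tambour store, plywood, fixed, 428 mm wide, 250 high. Origin on the bench under the track axis, mid-width. Own axes: -x front, y across, z up. Cheeks 14 mm thick, inner faces y = +-200 mm, rounded (radius 210 mm about the track axis), front edge x = -210. Base board 15 mm thick, from x = -265 (bare apron in front) to x = 210. The rear half of the barrel (x above 20) is fixed.
- sill (a point): Middle of the top edge of the store's front sill, 40 mm above the bench, x = -189 mm in the store's axes; the sill is 12 mm thick. Behind it lies the floor of the bays, as far as an upright false back at x = -27 mm, 210 mm high. With the curtain up the bays are open to the front and from above back to about x = -40 mm.
- track_axis (a point): Axis of the front round of the curtain track (a line along the store's y), 40 mm above the bench, mid-width. The curtain's slats, 9 mm thick, run on a radius of 190 mm about it, over the top and down the rear half of the barrel.
- curtain (a joint): How far the slatted curtain is rolled up, rad about the track axis: 0 = fully down on the sill, 1.40 = fully up at its end stop. It runs stiffly (about 5 N along the track, some 3 N more when lifting from the bottom) and stays where it is left. Starts at 0. While the lock bar lies across the pull it rises only about 0.02.
- pull (a point): Grip point of the pull: a dark wooden block on the middle of the lowest slat, 30 mm wide (store's y), 14 thick, standing out 57 mm. Site 40 mm out of the slat's middle; at curtain angle c it lies x = -230 cos(c + 0.063), z = 230 sin(c + 0.063) mm from track_axis (store's axes). The block points radially outward: forwards when down, straight up when up. Pinch it across the 30 mm.
- bar_pin (a point): Fixed upright pin of the lock bar, at the bar's mid-thickness, 69 mm above the bench; in the store's axes at x = -235, y = +115 mm. A pin head rises to 83 mm.
- lock_bar (a joint): Swing of the lock bar about its pin, rad: 0 = home against its keeper, across the store's front (pointing to the store's -y), just over the pull; 1.5 = fully clear at its open stop, pointing out of the store's front (its -x). Opening is clockwise seen from above. Needs about 1.5 N at the free end and stays where it is left. Starts at 0 to 0.05.
- bar_knob (a point): Middle of the black upright knob at the lock bar's free end: 14 mm diameter, 72 to 112 mm above the bench, 215 mm from the pin. The steel bar is 20 mm wide, 6 thick, its underside 66 mm above the bench. At home 33 mm are free between knob and curtain; the keeper post, top 75 mm, stands behind the bar 25 mm from the knob towards the pin.
- box0: Clear plastic screw box with a closed lid, 100 x 44 mm and 44 mm high, 0.18 to 0.42 kg, all boxes alike. Origin at the centre of its underside, x along its length, z up. Two to four of the four boxes are present (None when absent). They stand on the bench at the start.
- box1: Clear plastic screw box with a closed lid, 100 x 44 mm and 44 mm high, 0.18 to 0.42 kg, all boxes alike. Origin at the centre of its underside, x along its length, z up. Two to four of the four boxes are present (None when absent). They stand on the bench at the start.
- box2: Clear plastic screw box with a closed lid, 100 x 44 mm and 44 mm high, 0.18 to 0.42 kg, all boxes alike. Origin at the centre of its underside, x along its length, z up. Two to four of the four boxes are present (None when absent). They stand on the bench at the start.
- box3: Clear plastic screw box with a closed lid, 100 x 44 mm and 44 mm high, 0.18 to 0.42 kg, all boxes alike. Origin at the centre of its underside, x along its length, z up. Two to four of the four boxes are present (None when absent). They stand on the bench at the start.
- bay0 (a point): Centre of the floor of bay 0 of the store, 15 mm above the bench (bays 0 to 3 run from the store's +y to its -y cheek, 76 mm apart). Each bay is 72 mm wide (store's y) and 156 mm long (store's x), between five aluminium strips 4 mm wide, 6 mm high.
- bay1 (a point): Centre of the floor of bay 1 of the store, 15 mm above the bench (bays 0 to 3 run from the store's +y to its -y cheek, 76 mm apart). Each bay is 72 mm wide (store's y) and 156 mm long (store's x), between five aluminium strips 4 mm wide, 6 mm high.
- bay2 (a point): Centre of the floor of bay 2 of the store, 15 mm above the bench (bays 0 to 3 run from the store's +y to its -y cheek, 76 mm apart). Each bay is 72 mm wide (store's y) and 156 mm long (store's x), between five aluminium strips 4 mm wide, 6 mm high.
- bay3 (a point): Centre of the floor of bay 3 of the store, 15 mm above the bench (bays 0 to 3 run from the store's +y to its -y cheek, 76 mm apart). Each bay is 72 mm wide (store's y) and 156 mm long (store's x), between five aluminium strips 4 mm wide, 6 mm high.
- tray_a: Bystander, to be left alone: wide open clear tray of dark screws, 150 x 100 x 45 mm, origin at the centre of its underside.
- tray_b: Bystander, to be left alone: wide open clear tray of brass screws, 150 x 100 x 45 mm, origin at the centre of its underside.
- tin: Bystander, to be left alone: round tin, 68 mm diameter, 52 mm high, origin at the centre of its underside.
- hammer: Bystander, to be left alone: hammer lying on the bench, 260 mm long, head 90 mm across, origin under the middle of its length, x along it.
- screwdriver: Bystander, to be left alone: screwdriver lying on the bench, 200 mm long, handle 26 mm thick, origin under the middle of its length, x along it.
- wrench: Bystander, to be left alone: flat wrench lying on the bench, 180 mm long, 38 mm wide, 8 mm thick, origin under the middle of its length, x along it.

How it is judged (in metres and radians):
On the way, in this order (a step that is already met when the one before it is completed fails the run):
1. the lock bar is swung out to its open stop (within 0.15 rad) (value of joint lock_bar above 1.35 rad), for 0.2 s.
2. the curtain is rolled fully up (within 0.1 rad of its stop) (value of joint curtain above 1.3 rad), for 0.2 s.
3. every box present stands on the floor of the store, in a bay (x of box0 in the frame of store between -0.145 and -0.06 m and y of box0 in the frame of store between -0.142 and 0.142 m and z of box0 in the frame of store between 0.01 and 0.019 m and angle between each of box0, box1, box2, box3's own z axis and vertical below 0.08 rad and x of box1 in the frame of store between -0.145 and -0.06 m and y of box1 in the frame of store between -0.142 and 0.142 m and z of box1 in the frame of store between 0.01 and 0.019 m and x of box2 in the frame of store between -0.145 and -0.06 m and y of box2 in the frame of store between -0.142 and 0.142 m and z of box2 in the frame of store between 0.01 and 0.019 m and x of box3 in the frame of store between -0.145 and -0.06 m and y of box3 in the frame of store between -0.142 and 0.142 m and z of box3 in the frame of store between 0.01 and 0.019 m), for 0.2 s.
4. the curtain is rolled fully down (within 0.05 rad) (value of joint curtain below 0.05 rad), for 0.2 s.
5. the lock bar is home against its keeper (within 0.06 rad) (value of joint lock_bar below 0.06 rad), for 0.2 s.
At the end, for the whole second after the job is handed in: Every box present stands at rest, lid-up (within 0.08 rad) and flat on the floor of the store (its underside within 4 mm of the floor, wholly between sill and false back, in a bay); the curtain is down (below 0.05 rad) and the lock bar home (below 0.06 rad) (all of step 3 and value of joint curtain below 0.05 rad and value of joint lock_bar below 0.06 rad and linear speed of each of box0, box1, box2, box3 below 0.02 m/s); the robot touches nothing.
It fails at once if a bystander (tray, tin, hammer, screwdriver or wrench) is moved more than 5 cm (distance of any of tray_a, tray_b, tin, hammer, screwdriver, wrench from where it was at the start of the episode above 0.05 m).
Of box0, box1, box2, box3 only 2 to 4 are there at a start; the rules pass over those that are not, and their reading is None.
At some moment in a run one of box0, box1, box2, box3 may be knocked a few centimetres aside while the robot is not near it.
It also fails if it takes over 210 s, if anything falls off the work surface, if the arm or the gripper's body presses on something with over 40 N, if the wrist force passes 120 N, or if a joint passes its speed limit or range.

## Working session

There is one attempt and no reset: what is moved stays moved. The work goes in short steps, Python scripts to look and compute and a tool call to move; the robot and the scene stay as the last step left them, time stands still between calls to the robot, and variables do not carry over. Pictures are saved under pics/ and viewed, at most 14 in all, crops included, and the job is handed in when it is done.

Besides the shell and the picture viewer there is one more tool, called after "Emit:" as a command line: name --argument value ..., lists and objects as JSON in quotes. step_arm: Moves the arm, as the interface text tells. Its arguments: {"type":"object","properties":{"commands":{"type":"array"},"grip_force":{"type":"number"}},"required":["commands"]}

```bash
ls; mkdir -p pics; cat > h.py <<'E'
import numpy as np, cv2
from cell import *
def K(c):
    f=c["image"].shape[0]/2/np.tan(np.radians(c["vfov"])/2)
    return np.array([[f,0,c["cx"]],[0,f,c["cy"]],[0,0,1.]])
def pose(c,s=None):
    if "eye" in c: return np.array(c["orientation"]).reshape(3,3),np.array(c["eye"])
    T=np.array(c["T_tool_cam"]);R=np.array(s["tcp_rot"]).reshape(3,3)
    return R@T[:3,:3],R@T[:3,3]+np.array(s["position"])
def ray(c,uv,s=None):
    R,e=pose(c,s)
    p=cv2.undistortPoints(np.array(uv,float).reshape(-1,1,2),K(c),np.array(c["distortion"],float)).reshape(-1,2)
    return np.c_[p,np.ones(len(p))],R,e
def at_z(c,uv,z,s=None):
    p,R,e=ray(c,uv,s);d=p@R.T
    return e+d*((z-e[2])/d[:,2])[:,None]
def at_range(c,uv,s=None):
    p,R,e=ray(c,uv,s)
    uv=np.array(uv).reshape(-1,2).round().astype(int)
    return e+(p*c["range_z"][uv[:,1],uv[:,0]][:,None])@R.T
def cloud(c,s=None):
    v,u=np.nonzero(c["range_z"]>0)
    uv=np.c_[u,v];return uv,at_range(c,uv,s)
E
python3 - <<'E'
from h import *
np.set_printoptions(precision=1,suppress=True)
s=get_state();print(s)
for n in("top","side"):
    c=capture(n);cv2.imwrite(f"pics/{n}0.png",c["image"]);print(n,c["eye"],c["vfov"])
    for l in["box0","tray_a","tin","hammer","store"]:
        print(l,[(np.round(d["bbox"]),round(d["confidence"],2)) for d in spot_in(l,n)])
    for l,z in[("box0",0),("sill",40),("pull",54),("bar_pin",69),("bar_knob",92),("bay0",15),("bay1",15),("bay2",15),("bay3",15),("track_axis",40),("store",0)]:
        for d in tip_of(l,n): print(l,np.array(d["uv"]),round(d["confidence"],2),at_z(c,d["uv"],z)[0])
E
```

```text
pics
{'t': 0.0, 'qpos': array([-74.8,  16.7,  -8.8,  64.6,  -0. ,  82. ]), 'qvel': array([-0. ,  0.1,  0. ,  0.1, -0.1, -0.1]), 'tau': array([ -0. , -53.7,  33.1,   0. ,  -0. ,   0. ]), 'position': array([ 206.2, -482.4,  252.7]), 'tcp_rot': array([[ 0.9,  0.4, -0. ],
       [ 0.4, -0.9,  0. ],
       [ 0. , -0. , -1. ]]), 'ft_force': array([-0.2,  0.4, -1. ]), 'wrist_torque': array([-0., -0., -0.]), 'grip_force': 0.0, 'gripper_width': 85.31663556593838}
top [ 327.9 -113.8 1706.8] 44.054996341781774
box0 [(array([246., 145., 278., 162.]), 0.96), (array([329., 202., 357., 218.]), 0.87), (array([290., 217., 318., 234.]), 0.69)]
tray_a [(array([273., 110., 322., 146.]), 0.87), (array([327., 200., 358., 218.]), 0.63), (array([348., 141., 388., 190.]), 0.61)]
tin [(array([275., 185., 294., 204.]), 0.74)]
hammer [(array([375., 196., 399., 267.]), 0.98)]
store []
box0 [260.2 157.3] 0.96 [ 652.3 -117.7    0. ]
box0 [314.5 176.9] 0.85 [ 585.3 -316.7    0. ]
box0 [305.8 225.2] 0.7 [ 409.3 -287.7    0. ]
box0 [341.3 208.8] 0.61 [ 471.7 -414.6    0. ]
sill [193.3 174.2] 0.87 [577.4 118.5  40. ]

[... 1008 characters left out ...]
218.7 246.4] 0.91 [ 599.9 -313.8    0. ]
box0 [195.1 190.7] 0.78 [ 406.  -277.9    0. ]
box0 [279.  229.3] 0.7 [ 662.4 -129.9    0. ]
box0 [149.2 173.5] 0.52 [ 269.  -371.3    0. ]
sill [325.9 163. ] 0.7 [579.8 111.1  40. ]
pull [316.4 167.1] 0.97 [576.5  73.   54. ]
bar_pin [290.3 144.8] 0.78 [473.4  45.9  69. ]
bar_knob [344.6 188.3] 0.88 [686.7  88.7  92. ]
bar_knob [120.5 238. ] 0.58 [ 434.6 -537.5   92. ]
bar_knob [291.1 143.7] 0.49 [478.9  42.8  92. ]
bar_knob [220.8 242.9] 0.26 [ 612.3 -303.8   92. ]
bay0 [279.6 228.3] 0.48 [ 663.  -128.9   15. ]
bay1 [279.6 228.3] 0.48 [ 663.  -128.9   15. ]
bay2 [279.6 228.3] 0.48 [ 663.  -128.9   15. ]
bay3 [279.6 228.3] 0.48 [ 663.  -128.9   15. ]
```

```bash
python3 - <<'E'
import cv2
a=cv2.imread("pics/top0.png")[80:290,120:420];b=cv2.imread("pics/side0.png")[0:340,80:480]
a=cv2.resize(a,(800,560),interpolation=2)
b=cv2.resize(b,(700,595),interpolation=2)
cv2.imwrite("pics/a.png",a);cv2.imwrite("pics/b.png",b)
E
```

```text
(no output)
```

View pics/a.png

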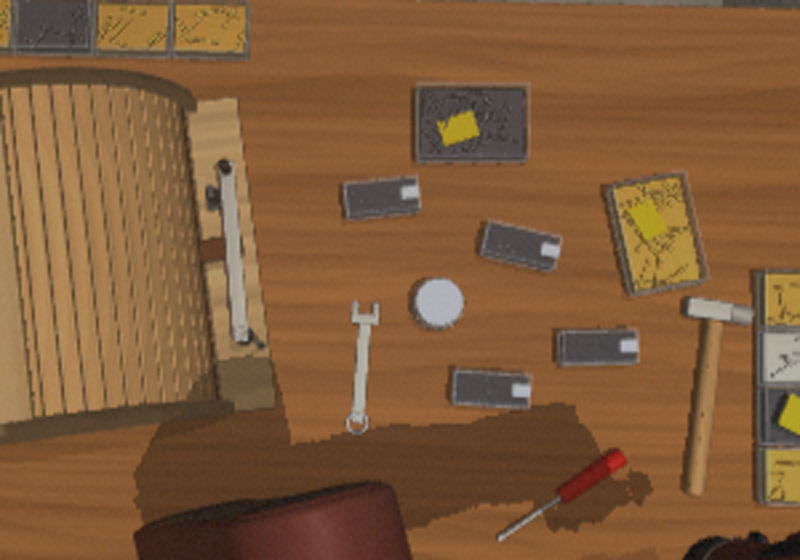

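View pics/b.png

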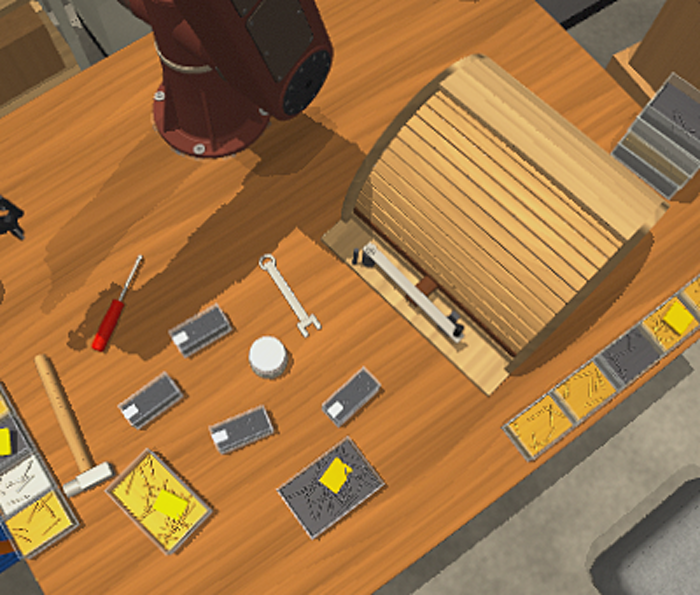

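The top and side views both show four boxes, at about (381,197), (520,246), (597,347) and (490,388) in the top crop. The store is on the left facing world -y, with its bar at home and the pull under it. The wrench and tin lie in front of it. Next I fit the store and measure the boxes.

```bash
cat >> h.py <<'E'
from scipy.optimize import least_squares
from scipy import ndimage
def boxes(c,s=None,verbose=0):
    """rects on clusters of points at lid height (44 mm) -> [(x,y,yaw_deg_of_length,L,W,n)]"""
    uv,P=cloud(c,s);m=(np.abs(P[:,2]-44)<8)
    g=P[m];g=g[(g[:,1]<30)&(g[:,0]>150)]
    im=np.zeros((500,500),np.uint8)
    ij=(np.c_[(g[:,0]-0)/2,(g[:,1]+800)/2]).astype(int)
    ok=(ij>=0).all(1)&(ij<500).all(1);ij=ij[ok];g=g[ok];im[ij[:,0],ij[:,1]]=1
    lab,n=ndimage.label(cv2.dilate(im,np.ones((5,5))))
    L=lab[ij[:,0],ij[:,1]];out=[]
    for k in range(1,n+1):
        q=g[L==k]
        if len(q)<60: continue
        (cx,cy),(w,h),a=cv2.minAreaRect(q[:,:2].astype(np.float32))
        if w<h: w,h,a=h,w,a+90
        out.append((cx,cy,(a+90)%180-90,w,h,len(q),np.median(q[:,2])))
    return out
E
python3 - <<'E'
from h import *
np.set_printoptions(precision=1,suppress=True)
Ps=[]
for n in("top","side"):
    c=capture(n);uv,P=cloud(c);Ps.append(P)
    if n=="top":print("T",len(P))
    print(n);[print(np.round(b,1)) for b in boxes(c)]
P=np.vstack(Ps)
def loc(p,P):
    a=p[2];d=P[:,:2]-p[:2];x=d@[np.cos(a),np.sin(a)];y=d@[-np.sin(a),np.cos(a)];return x,y
p=np.array([543,300,np.radians(101)])
pts=np.array([[472.7,48.2],[578.5,115],[580.3,68]]);ref=np.array([[-235,115],[-189,0],[-229.5,0]])
for it in range(4):
    x,y=loc(p,P);r=np.hypot(x,P[:,2]-40)
    m=(abs(y)<185)&(x<0)&(P[:,2]>90)&(abs(r-194)<12);Q=P[m]
    def f(p):
        x,y=loc(p,Q);X,Y=loc(p,pts)
        return np.r_[(np.hypot(x,Q[:,2]-40)-194.5)/np.sqrt(len(Q)),(Y-ref[:,1])/4,(X-ref[:,0])/20]
    p=least_squares(f,p,loss="soft_l1").x
print(p[:2],np.degrees(p[2]),m.sum())
x,y=loc(p,P);r=np.hypot(x,P[:,2]-40)
k=(abs(r-210)<4)&(x<-20)&(P[:,2]>80)
print(np.histogram(y[k],bins=np.arange(-230,231,10)))
k=(abs(P[:,2]-15)<4)&(abs(y)<190)&(x<-215)&(x>-290);print("apron front",np.percentile(x[k],[0.5,1,2,5]))
X,Y=loc(p,pts);print(X,Y)
c=capture("wrist");print(c["T_tool_cam"])
E
```

```text
T 195847
top
[ 420.5 -688.9    0.1  304.4  109.1  274.    40.8]
[ 380.2 -679.3   65.    45.9   43.9  155.    43.5]
[ 405.9 -277.3   87.6   99.5   43.9  345.    44.8]
[ 464.  -419.1  -88.8  101.1   43.2  345.    44.7]
[ 517.9 -205.9  -42.6   65.4   62.5  145.    48. ]
[ 621.1 -497.7   13.1  150.8  103.3  140.    42.9]
[ 599.  -315.1   77.8   99.6   44.7  337.    44.9]
[ 660.2 -126.9  -82.7   99.7   45.5  334.    44.6]
[ 766.6 -248.5  -88.8  148.2  102.9  212.    40.7]
side
[ 420.9 -688.7    0.   312.   108.3  689.    40.6]
[ 407.  -278.5   87.2  100.6   47.   455.    44.5]
[ 466.5 -418.6  -86.7   99.8   47.   491.    44.6]
[ 521.7 -207.2   55.3   65.1   62.9  202.    49.9]
[ 622.4 -497.    12.3  152.6  100.3  219.    44.4]
[ 599.  -314.2   77.8  100.4   45.   508.    45.1]
[ 661.7 -127.1  -82.8   99.5   44.2  475.    44.7]
[ 767.4 -246.   -88.3  151.4  101.4  260.    42.2]
[546.  303.3] 99.30248055066946 17520
(array([  0, 109, 459, 110,   0,   0,   0,   0,   0,   0,   0,   0,   0,
         0,   0,   0,   0,   0,   0,   0,   0,   0,   0,   0,   0,   0,
         0,   0,   0,   0,   0,   0,   0,   0,   0,   0,   1,   0,   0,
         0,   1,   0,   7, 369, 239,   0]), array([-230, -220, -210, -200, -190, -180, -170, -160, -150, -140, -130,
       -120, -110, -100,  -90,  -80,  -70,  -60,  -50,  -40,  -30,  -20,
        -10,    0,   10,   20,   30,   40,   50,   60,   70,   80,   90,
        100,  110,  120,  130,  140,  150,  160,  170,  180,  190,  200,
        210,  220,  230]))
apron front [-266.  -265.3 -264.8 -263.7]
[-239.9 -191.1 -237.8] [113.6  -1.7   4.2]
[[   0.    -1.    -0.3   77.3]
 [   1.     0.     0.     0.3]
 [   0.    -0.3    1.  -121.6]
 [   0.     0.     0.     1. ]]
```

```bash
cat >> h.py <<'E'
from scipy.spatial.transform import Rotation as Ro
O=np.array([544.5,303.1]);PHI=np.radians(99.3)
ex=np.array([np.cos(PHI),np.sin(PHI)]);ey=np.array([-np.sin(PHI),np.cos(PHI)])
def st(x,y): return O+x*ex+y*ey
def tost(w): d=np.asarray(w)[...,:2]-O; return np.stack([d@ex,d@ey],-1)
def down(th): t=np.radians(th);return np.array([[np.cos(t),np.sin(t),0],[np.sin(t),-np.cos(t),0],[0,0,-1.]])
def plan(*tg):
    """targets (x,y,z,theta_deg): prints travel(cm)/rot(deg) of each from the pose before"""
    s=get_state();p=np.array(s["position"]);R=np.array(s["tcp_rot"]).reshape(3,3)
    print("at",np.round(p,1),"th",round(np.degrees(np.arctan2(R[1,0],R[0,0])),1))
    for t in tg:
        q=np.array(t[:3],float);M=down(t[3])
        d=R.T@(q-p)/10;r=Ro.from_matrix(R.T@M).as_rotvec(degrees=True)
        print(np.round(t,1),"travel",np.round(d,2),"rot",np.round(r,1),"rows>=%.1f"%max(np.linalg.norm(d)/6.25,np.linalg.norm(r)/10.7));p,R=q,M
E
python3 - <<'E'
from h import *
k=st(-240,-100);print(k)
plan((300,-400,300,75),(400,-250,300,127),(500,-150,300,179),(600,-70,300,230),(k[0],k[1]-30,250,279.3))
E
```

```text
[681.97048871  82.41501017]
at [ 206.3 -482.8  253.3] th 23.1
[ 300 -400  300   75] travel [11.87 -3.93 -4.67] rot [ -0.    0.  -51.9] rows>=4.8
[ 400 -250  300  127] travel [17.08  5.78  0.  ] rot [  0.   0. -52.] rows>=4.9
[ 500 -150  300  179] travel [ 1.97 14.    0.  ] rot [  0.   0. -52.] rows>=4.9
[600 -70 300 230] travel [-9.86  8.17  0.  ] rot [  0.   0. -51.] rows>=4.8
[682.   52.4 250.  279.3] travel [-14.65   1.59   5.  ] rot [  0.    0.  -49.3] rows>=4.6
```

Emit:
step_arm --commands '[{"travel": [2.4,-0.8,-1],"delta_rot": [0,0,-10.4],"grip": 1},{"travel": [4.8,-1.6,-2],"delta_rot": [0,0,-20.8],"grip": 1},{"travel": [7.2,-2.4,-3],"delta_rot": [0,0,-31.2],"grip": 1},{"travel": [9.6,-3.2,-4],"delta_rot": [0,0,-41.6],"grip": 1},{"travel": [11.9,-3.9,-4.7],"delta_rot": [0,0,-52],"grip": 1}]'

```text
t: 2.48
position: [301.0, -399.6, 300.8]
tcp_rot: [[0.251, 0.968, 0.0], [0.968, -0.251, -0.0], [-0.0, 0.0, -1.0]]
ft_force: [-0.8, -0.2, 0.3]
gripper_width: 85.8
grip_force: 0.0
```

Emit:
step_arm --commands '[{"travel": [3.4,1.2,0],"delta_rot": [0,0,-10.4],"grip": 1},{"travel": [6.8,2.3,0],"delta_rot": [0,0,-20.8],"grip": 1},{"travel": [10.2,3.5,0],"delta_rot": [0,0,-31.2],"grip": 1},{"travel": [13.6,4.6,0],"delta_rot": [0,0,-41.6],"grip": 1},{"travel": [17.1,5.8,0],"delta_rot": [0,0,-52],"grip": 1}]'

```text
t: 3.1
position: [400.8, -248.8, 300.4]
tcp_rot: [[-0.608, 0.794, 0.0], [0.794, 0.608, -0.0], [-0.0, 0.0, -1.0]]
ft_force: [-0.1, -0.2, 0.5]
gripper_width: 85.5
grip_force: 0.0
```

Emit:
step_arm --commands '[{"travel": [0.4,2.8,0],"delta_rot": [0,0,-10.4],"grip": 1},{"travel": [0.8,5.6,0],"delta_rot": [0,0,-20.8],"grip": 1},{"travel": [1.2,8.4,0],"delta_rot": [0,0,-31.2],"grip": 1},{"travel": [1.6,11.2,0],"delta_rot": [0,0,-41.6],"grip": 1},{"travel": [2,14,0],"delta_rot": [0,0,-52],"grip": 1}]'

```text
t: 3.72
position: [500.5, -148.5, 300.3]
tcp_rot: [[-1.0, 0.009, 0.0], [0.009, 1.0, -0.0], [-0.0, -0.0, -1.0]]
ft_force: [0.1, -0.4, 0.2]
gripper_width: 85.4
grip_force: 0.0
```

Emit:
step_arm --commands '[{"travel": [-2,1.6,0],"delta_rot": [0,0,-10.2],"grip": 1},{"travel": [-4,3.3,0],"delta_rot": [0,0,-20.4],"grip": 1},{"travel": [-6,4.9,0],"delta_rot": [0,0,-30.6],"grip": 1},{"travel": [-8,6.5,0],"delta_rot": [0,0,-40.8],"grip": 1},{"travel": [-9.9,8.2,0],"delta_rot": [0,0,-51],"grip": 1}]'

```text
t: 4.35
position: [600.7, -68.2, 300.2]
tcp_rot: [[-0.636, -0.771, -0.0], [-0.771, 0.636, 0.0], [0.0, 0.0, -1.0]]
ft_force: [-0.4, -0.4, -0.1]
gripper_width: 85.4
grip_force: 0.0
```

Emit:
step_arm --commands '[{"travel": [-2.9,0.3,1],"delta_rot": [0,0,-9.9],"grip": 0.5},{"travel": [-5.8,0.6,2],"delta_rot": [0,0,-19.7],"grip": 0.5},{"travel": [-8.7,1,3],"delta_rot": [0,0,-29.6],"grip": 0.5},{"travel": [-11.6,1.3,4],"delta_rot": [0,0,-39.4],"grip": 0.5},{"travel": [-14.6,1.6,5],"delta_rot": [0,0,-49.3],"grip": 0.5}]'

```text
t: 4.97
position: [681.8, 54.3, 249.9]
tcp_rot: [[0.169, -0.986, -0.0], [-0.986, -0.169, -0.0], [0.0, 0.0, -1.0]]
ft_force: [0.2, -0.1, 0.2]
gripper_width: 42.8
grip_force: 0.0
```

```bash
python3 - <<'E'
from h import *
np.set_printoptions(precision=1,suppress=True)
s=get_state();print(s["t"],s["qpos"],s["gripper_width"])
c=capture("wrist");cv2.imwrite("pics/w1.png",c["image"])
for l,z in[("bar_knob",92),("bar_pin",69),("pull",54.5)]:
    for d in tip_of(l,"wrist"):
        w=at_z(c,d["uv"],z,s)[0];print(l,np.array(d["uv"]),round(d["confidence"],2),w,tost(w))
uv,P=cloud(c,s);q=tost(P)
m=(abs(P[:,2]-112)<4)&(q[:,0]<-210)&(q[:,0]>-280)&(abs(q[:,1]+100)<40);print("knob top",m.sum(),np.median(q[m],0))
m=(abs(P[:,2]-72)<3)&(q[:,0]<-215)&(q[:,0]>-270)&(abs(q[:,1])<90)
print("bar",m.sum(), np.degrees(0) if m.sum()<50 else np.polyfit(q[m][:,1],q[m][:,0],1))
k=st(-238,-100)
plan((k[0],k[1],150,279.3),(k[0],k[1],104,279.3))
E
```

```text
4.975 [  -1.6   35.    19.7   74.7   -0.  -101.3] 42.84455416809584
bar_knob [246.4 202.3] 0.89 [683.7  76.7  92. ] [-245.9 -100.8]
bar_pin [459.6 206.3] 0.89 [471.   52.9  69. ] [-235.  113.]
pull [345.  207.2] 0.82 [581.3  77.9  54.5] [-228.1    0.1]
pull [336.5 235.6] 0.5 [582.  110.6  54.5] [-196.1   -5.9]
knob top 211 [-245.8 -100.8]
bar 3716 [   0.  -241.2]
at [681.2  53.7 249.8] th -80.6
[681.6  84.4 150.  279.3] travel [-3.  -0.6 10. ] rot [ 0.1 -0.   0.1] rows>=1.7
[681.6  84.4 104.  279.3] travel [0.  0.  4.6] rot [0. 0. 0.] rows>=0.7
```

```bash
cat >> h.py <<'E'
def rows(p0,th0,seq,R0=None):
    """one call: rows relative to start pose"""
    R=down(th0) if R0 is None else R0
    for t in seq:
        M=t[3] if isinstance(t[3],np.ndarray) else down(t[3])
        print(" travel",np.round(R.T@(np.array(t[:3],float)-p0)/10,2).tolist(),"rot",np.round(Ro.from_matrix(R.T@M).as_rotvec(degrees=True),1).tolist())
def knob(b,z=104): w=st(-235-215*np.sin(b),114.3-215*np.cos(b));return (w[0],w[1],z,279.3-np.degrees(b-.05))
E
python3 - <<'E'
from h import *
k=st(-245.8,-100.8);plan((k[0],k[1],150,279.3),(k[0],k[1],104,279.3))
B=np.linspace(.05,1.52,11);
for i in(0,5):
    a=knob(B[i]);print("call");rows(np.array(a[:3]),a[3],[knob(b) for b in B[i+1:i+6]])
E
```

```text
at [681.2  53.7 249.8] th -80.6
[683.7  76.8 150.  279.3] travel [-2.24 -0.63  9.98] rot [ 0.1 -0.   0.1] rows>=1.6
[683.7  76.8 104.  279.3] travel [0.  0.  4.6] rot [0. 0. 0.] rows>=0.7
call
 travel [3.13, 0.39, 0.0] rot [0.0, 0.0, 8.4]
 travel [6.18, 1.23, 0.0] rot [0.0, 0.0, 16.8]
 travel [9.06, 2.51, 0.0] rot [0.0, 0.0, 25.3]
 travel [11.73, 4.2, 0.0] rot [0.0, 0.0, 33.7]
 travel [14.12, 6.26, 0.0] rot [0.0, 0.0, 42.1]
call
 travel [3.13, 0.39, 0.0] rot [0.0, 0.0, 8.4]
 travel [6.18, 1.23, 0.0] rot [0.0, 0.0, 16.8]
 travel [9.06, 2.51, 0.0] rot [0.0, 0.0, 25.3]
 travel [11.73, 4.2, 0.0] rot [0.0, 0.0, 33.7]
 travel [14.12, 6.26, 0.0] rot [0.0, 0.0, 42.1]
```

Emit:
step_arm --commands '[{"travel": [-1.1,-0.3,5],"delta_rot": [0,0,0],"grip": 0.5},{"travel": [-2.2,-0.6,10],"delta_rot": [0,0,0],"grip": 0.5},{"travel": [-2.2,-0.6,12.5],"delta_rot": [0,0,0],"grip": 0.5},{"travel": [-2.2,-0.6,14.6],"delta_rot": [0,0,0],"grip": 0.5},{"travel": [-2.2,-0.6,14.6],"delta_rot": [0,0,0],"grip": 0.5}]'

```text
t: 5.8
position: [682.4, 75.2, 103.4]
tcp_rot: [[0.161, -0.987, -0.003], [-0.987, -0.161, -0.0], [-0.0, 0.003, -1.0]]
ft_force: [-0.5, 0.5, 1.3]
gripper_width: 42.6
grip_force: 0.0
```

Emit:
step_arm --commands '[{"travel": [0,0,0],"delta_rot": [0,0,0],"grip": 0},{"travel": [0,0,0],"delta_rot": [0,0,0],"grip": 0},{"travel": [0,0,0],"delta_rot": [0,0,0],"grip": 0},{"travel": [0,0,0],"delta_rot": [0,0,0],"grip": 0}]' --grip_force 25

```text
t: 6.3
position: [683.9, 75.8, 105.9]
tcp_rot: [[0.163, -0.987, 0.001], [-0.987, -0.163, -0.001], [0.001, -0.001, -1.0]]
ft_force: [-4.1, -1.4, 7.1]
gripper_width: 12.9
grip_force: 25.1
```

Emit:
step_arm --commands '[{"travel": [3.1,0.4,0],"delta_rot": [0,0,8.4],"grip": 0},{"travel": [6.2,1.2,0],"delta_rot": [0,0,16.8],"grip": 0},{"travel": [9.1,2.5,0],"delta_rot": [0,0,25.3],"grip": 0},{"travel": [11.7,4.2,0],"delta_rot": [0,0,33.7],"grip": 0},{"travel": [14.1,6.3,0],"delta_rot": [0,0,42.1],"grip": 0}]'

```text
t: 6.92
position: [644.7, -73.6, 105.8]
tcp_rot: [[-0.544, -0.839, 0.002], [-0.839, 0.544, 0.001], [-0.002, -0.001, -1.0]]
ft_force: [-4.3, 5.1, 8.3]
gripper_width: 12.8
grip_force: 25.4
```

Emit:
step_arm --commands '[{"travel": [3.1,0.4,-0.1],"delta_rot": [0,0,8.4],"grip": 0},{"travel": [6.2,1.2,-0.2],"delta_rot": [0,0,16.8],"grip": 0},{"travel": [9.1,2.5,-0.2],"delta_rot": [0,0,25.3],"grip": 0},{"travel": [11.7,4.2,-0.2],"delta_rot": [0,0,33.7],"grip": 0},{"travel": [14.2,6.3,-0.2],"delta_rot": [0,0,42.1],"grip": 0}]'

```text
t: 7.55
position: [514.5, -158.5, 106.2]
tcp_rot: [[-0.966, -0.258, 0.001], [-0.258, 0.966, 0.002], [-0.002, 0.001, -1.0]]
ft_force: [28.0, 13.9, -7.8]
gripper_width: 13.3
grip_force: 24.7
```

```bash
python3 - <<'E'
from h import *
np.set_printoptions(precision=2,suppress=True)
s=get_state();q=tost(s["position"]);print(q,s["ft_force"],s["qpos"],s["gripper_width"]);d=q-[-235,114.3];print(np.arctan2(-d[0],-d[1]),np.linalg.norm(d))
E
```

```text
[-450.66  104.24] [28.02 13.88 -7.76] [-24.97  25.39 -19.71  44.89   0.12 -39.92] 13.30552387471505
1.5241820449855041 215.89662312280245
```

Emit:
step_arm --commands '[{"travel": [-0.2,0,0],"delta_rot": [0,0,0],"grip": 0},{"travel": [-0.2,0,0],"delta_rot": [0,0,0],"grip": 0},{"travel": [-0.2,0,0],"delta_rot": [0,0,0],"grip": 0.5},{"travel": [-0.2,0,0],"delta_rot": [0,0,0],"grip": 0.5},{"travel": [-0.2,0,-5],"delta_rot": [0,0,0],"grip": 0.5}]'

```text
t: 8.18
position: [515.5, -157.4, 154.4]
tcp_rot: [[-0.965, -0.264, -0.005], [-0.264, 0.965, 0.002], [0.004, 0.003, -1.0]]
ft_force: [1.1, -0.5, -0.1]
gripper_width: 42.4
grip_force: 0.0
```

```bash
cat >> h.py <<'E'
def tilted(a):
    """tool rotation: fingers down, leaning a deg so that they point into the store"""
    a=np.radians(a);S=np.eye(3);S[:2,0]=ex;S[:2,1]=ey
    return S@np.array([[-np.cos(a),0,np.sin(a)],[0,1,0],[-np.sin(a),0,-np.cos(a)]])
def pullp(c,a,back=0,r=232,dz=0):
    g=np.array([*st(-r*np.cos(c+.063),0),40+r*np.sin(c+.063)+dz]);M=tilted(a)
    p=g-(3+back)*M[:,2];return (*p,M)
def chain(seq,p=None,R=None):
    s=get_state();p=np.array(s["position"]) if p is None else p;R=np.array(s["tcp_rot"]).reshape(3,3) if R is None else R
    for t in seq:
        M=t[3] if isinstance(t[3],np.ndarray) else down(t[3])
        d=R.T@(np.array(t[:3])-p)/10;r=Ro.from_matrix(R.T@M).as_rotvec(degrees=True)
        print(np.round(t[:3]),"travel",np.round(d,2).tolist(),"rot",np.round(r,1).tolist(),"rows>=%.1f"%max(np.linalg.norm(d)/6.25,np.linalg.norm(r)/10.7));p,R=np.array(t[:3]),M
E
python3 - <<'E'
from h import *
s=get_state();print(s["position"],s["ft_force"])
a=st(-400,40);b=st(-330,0)
chain([(*s["position"][:2],220,193.5),(*a,220,240),(*b,220,279.3),pullp(0,35,90),pullp(0,35)])
C=np.linspace(0,1.42,16)
for i in(0,5,10):
    print("call");T=lambda c:pullp(c,35-35*c/1.42)
    t=T(C[i]);rows(np.array(t[:3]),0,[T(c) for c in C[i+1:i+6]],t[3])
E
```

```text
[ 515.51942565 -157.40105823  154.36082589] [ 1.06917269 -0.45970062 -0.06961335]
[ 516. -157.  220.] travel [0.03, 0.02, -6.56] rot [0.2, -0.2, 1.8] rows>=1.1
[570. -98. 220.] travel [-6.65, 4.5, 0.0] rot [0.0, 0.0, -46.5] rows>=4.3
[598. -23. 220.] travel [-7.95, 1.34, 0.0] rot [0.0, 0.0, -39.3] rows>=3.7
[591.  22. 131.] travel [-4.51, -0.0, 8.92] rot [0.0, -35.0, 0.0] rows>=3.3
[582.  73.  57.] travel [-0.0, 0.0, 9.0] rot [0.0, 0.0, 0.0] rows>=1.4
call
 travel [-1.46, 0.0, -1.65] rot [0.0, 2.3, -0.0]
 travel [-3.07, -0.0, -3.15] rot [-0.0, 4.7, 0.0]
 travel [-4.82, 0.0, -4.5] rot [0.0, 7.0, 0.0]
 travel [-6.68, -0.0, -5.67] rot [0.0, 9.3, -0.0]
 travel [-8.65, -0.0, -6.67] rot [-0.0, 11.7, -0.0]
call
 travel [-1.85, 0.0, -1.2] rot [-0.0, 2.3, -0.0]
 travel [-3.8, 0.0, -2.23] rot [0.0, 4.7, 0.0]
 travel [-5.85, 0.0, -3.06] rot [0.0, 7.0, -0.0]
 travel [-7.96, 0.0, -3.7] rot [0.0, 9.3, -0.0]
 travel [-10.12, 0.0, -4.14] rot [0.0, 11.7, 0.0]
call
 travel [-2.1, -0.0, -0.67] rot [0.0, 2.3, 0.0]
 travel [-4.26, 0.0, -1.14] rot [0.0, 4.7, 0.0]
 travel [-6.45, 0.0, -1.4] rot [0.0, 7.0, -0.0]
 travel [-8.66, -0.0, -1.46] rot [0.0, 9.3, -0.0]
 travel [-10.86, -0.0, -1.31] rot [0.0, 11.7, -0.0]
```

Emit:
step_arm --commands '[{"travel": [0,0,-6.5],"delta_rot": [0,0,0],"grip": 0.6},{"travel": [-2.2,1.5,-6.5],"delta_rot": [0,0,-10.7],"grip": 0.6},{"travel": [-4.4,3,-6.5],"delta_rot": [0,0,-21.4],"grip": 0.6},{"travel": [-6.6,4.5,-6.5],"delta_rot": [0,0,-32],"grip": 0.6},{"travel": [-6.6,4.5,-6.5],"delta_rot": [0,0,-42.6],"grip": 0.6}]'

```text
t: 8.8
position: [570.4, -96.2, 221.5]
tcp_rot: [[-0.525, -0.851, 0.001], [-0.851, 0.525, -0.0], [-0.001, -0.001, -1.0]]
ft_force: [-0.8, 0.1, -0.6]
gripper_width: 51.4
grip_force: 0.0
```

```bash
python3 - <<'E'
from h import *
b=st(-330,0)
chain([(*b,220,279.3),pullp(0,35,90),pullp(0,35)])
E
```

```text
[598. -23. 220.] travel [-7.7, 1.53, 0.16] rot [-0.1, 0.0, -41.0] rows>=3.8
[591.  22. 131.] travel [-4.51, -0.0, 8.92] rot [0.0, -35.0, 0.0] rows>=3.3
[582.  73.  57.] travel [-0.0, 0.0, 9.0] rot [0.0, 0.0, 0.0] rows>=1.4
```

Emit:
step_arm --commands '[{"travel": [-1.9,0.4,0.1],"delta_rot": [0,0,-10.3],"grip": 0.6},{"travel": [-3.8,0.8,0.1],"delta_rot": [0,0,-20.6],"grip": 0.6},{"travel": [-5.7,1.2,0.1],"delta_rot": [0,0,-30.9],"grip": 0.6},{"travel": [-7.7,1.5,0.1],"delta_rot": [0,0,-41],"grip": 0.6},{"travel": [-7.7,1.5,0.1],"delta_rot": [0,0,-41],"grip": 0.6}]'

```text
t: 9.43
position: [597.9, -23.2, 220.5]
tcp_rot: [[0.156, -0.988, 0.001], [-0.988, -0.156, -0.0], [0.0, -0.001, -1.0]]
ft_force: [-1.0, -0.3, -0.3]
gripper_width: 51.2
grip_force: 0.0
```

Emit:
step_arm --commands '[{"travel": [-1.1,0,2.2],"delta_rot": [0,-9,0],"grip": 0.6},{"travel": [-2.2,0,4.4],"delta_rot": [0,-18,0],"grip": 0.6},{"travel": [-3.3,0,6.6],"delta_rot": [0,-27,0],"grip": 0.6},{"travel": [-4.5,0,8.9],"delta_rot": [0,-35,0],"grip": 0.6},{"travel": [-4.5,0,8.9],"delta_rot": [0,-35,0],"grip": 0.6}]'

```text
t: 10.05
position: [588.8, 18.7, 128.3]
tcp_rot: [[0.118, -0.989, -0.091], [-0.81, -0.149, 0.568], [-0.575, 0.007, -0.818]]
ft_force: [0.0, 0.2, 1.3]
gripper_width: 51.3
grip_force: 0.0
```

```bash
python3 - <<'E'
from h import *
np.set_printoptions(precision=1,suppress=True)
s=get_state();c=capture("wrist");cv2.imwrite("pics/w2.png",c["image"])
for d in tip_of("pull","wrist"):
        w=at_z(c,d["uv"],54.5,s)[0];print(np.array(d["uv"]),round(d["confidence"],2),w,tost(w))
print(s["qpos"])
chain([pullp(0,35)])
E
```

```text
[249.1 211. ] 0.64 [582.   78.3  54.5] [-227.9   -0.7]
[ -20.5   40.7    1.8   70.2   30.  -124.1]
[582.  73.  57.] travel [-0.18, 0.0, 9.22] rot [-0.3, -0.2, -0.5] rows>=1.5
```

View pics/w2.png

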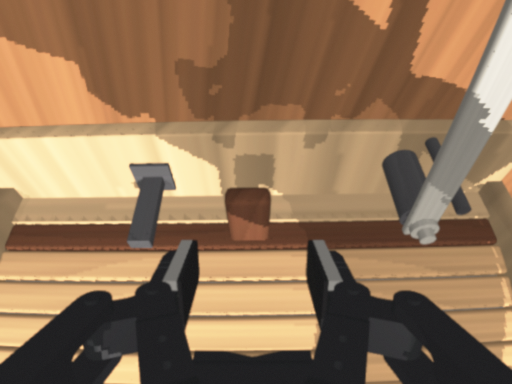

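The jaws are centred on the pull at (248,213), and the bar is clear at the right. I'll close on the pull and lift along the arc.

Emit:
step_arm --commands '[{"travel": [-0.1,0,4.6],"delta_rot": [0,0,0],"grip": 0.6},{"travel": [-0.2,0,9.2],"delta_rot": [0,0,0],"grip": 0.6},{"travel": [-0.2,0,9.2],"delta_rot": [0,0,0],"grip": 0},{"travel": [-0.2,0,9.2],"delta_rot": [0,0,0],"grip": 0},{"travel": [-0.2,0,9.2],"delta_rot": [0,0,0],"grip": 0}]' --grip_force 50

```text
t: 10.78
position: [582.7, 75.7, 59.3]
tcp_rot: [[0.129, -0.988, -0.087], [-0.809, -0.155, 0.567], [-0.574, -0.003, -0.819]]
ft_force: [2.3, 17.2, -8.8]
gripper_width: 28.7
grip_force: 54.7
```

Emit:
step_arm --commands '[{"travel": [-1.5,0,-1.6],"delta_rot": [0,2.3,0],"grip": 0},{"travel": [-3.1,0,-3.1],"delta_rot": [0,4.7,0],"grip": 0},{"travel": [-4.8,0,-4.5],"delta_rot": [0,7,0],"grip": 0},{"travel": [-6.7,0,-5.7],"delta_rot": [0,9.3,0],"grip": 0},{"travel": [-8.6,0,-6.7],"delta_rot": [0,11.7,0],"grip": 0}]'

```text
t: 11.4
position: [577.5, 107.0, 163.7]
tcp_rot: [[0.144, -0.988, -0.058], [-0.908, -0.155, 0.39], [-0.394, -0.003, -0.919]]
ft_force: [5.7, 16.1, -17.0]
gripper_width: 29.0
grip_force: 57.1
```

```bash
cat >> h.py <<'E'
def cur():
    s=get_state();p=np.array(s["position"])+3*np.array(s["tcp_rot"]).reshape(3,3)[:,2]
    q=tost(p);a=np.arctan2(p[2]-40,-q[0]);print("grasp st",np.round(q,1),"r %.1f c %.3f"%(np.hypot(q[0],p[2]-40),a-.063),np.round(s["ft_force"],1),"w %.1f"%s["gripper_width"],"t",s["t"])
E
python3 - <<'E'
from h import *
cur()
C=np.linspace(0,1.42,16);T=lambda c:pullp(c,35-35*c/1.42)
chain([T(c) for c in C[5:6]])
E
```

```text
grasp st [-197.6   -0.9] r 231.7 c 0.486 [  5.7  16.1 -17. ] w 29.0 t 11.4
[577. 105. 161.] travel [0.26, 0.09, 0.15] rot [-0.3, -0.1, -0.3] rows>=0.0
```

Emit:
step_arm --commands '[{"travel": [-1.8,0,-1.2],"delta_rot": [0,2.3,0],"grip": 0},{"travel": [-3.8,0,-2.2],"delta_rot": [0,4.7,0],"grip": 0},{"travel": [-5.8,0,-3.1],"delta_rot": [0,7,0],"grip": 0},{"travel": [-8,0,-3.7],"delta_rot": [0,9.3,0],"grip": 0},{"travel": [-10.1,0,-4.1],"delta_rot": [0,11.7,0],"grip": 0}]'

```text
t: 12.02
position: [565.4, 181.2, 241.2]
tcp_rot: [[0.151, -0.988, -0.027], [-0.969, -0.153, 0.195], [-0.197, -0.003, -0.98]]
ft_force: [4.4, 2.7, -16.9]
gripper_width: 29.1
grip_force: 57.8
```

Emit:
step_arm --commands '[{"travel": [-2.1,0,-0.7],"delta_rot": [0,2.3,0],"grip": 0},{"travel": [-4.3,0,-1.1],"delta_rot": [0,4.7,0],"grip": 0},{"travel": [-6.4,0,-1.4],"delta_rot": [0,7,0],"grip": 0},{"travel": [-8.7,0,-1.4],"delta_rot": [0,9.3,0],"grip": 0},{"travel": [-10.5,0,-1.2],"delta_rot": [0,11.7,0],"grip": 0}]'

```text
t: 12.65
position: [549.3, 279.7, 275.3]
tcp_rot: [[0.153, -0.988, 0.004], [-0.988, -0.153, -0.005], [0.006, -0.003, -1.0]]
ft_force: [-3.0, -5.7, -0.4]
gripper_width: 29.0
grip_force: 60.2
```

```bash
python3 - <<'E'
from h import *
cur();print(get_state()["tcp_rot"][:,2])
E
```

```text
grasp st [-23.9  -1. ] r 233.5 c 1.405 [-3.  -5.7 -0.4] w 29.0 t 12.65
[ 0.0041781  -0.00549737 -0.99997616]
```

Emit:
step_arm --commands '[{"travel": [0,0,0],"delta_rot": [0,0,0],"grip": 0},{"travel": [0,0,0],"delta_rot": [0,0,0],"grip": 0},{"travel": [0,0,0],"delta_rot": [0,0,0],"grip": 0.7},{"travel": [0,0,0],"delta_rot": [0,0,0],"grip": 0.7},{"travel": [0,0,-6],"delta_rot": [0,0,0],"grip": 0.8}]'

```text
t: 13.28
position: [547.5, 279.2, 328.6]
tcp_rot: [[0.153, -0.988, -0.008], [-0.988, -0.153, -0.005], [0.004, 0.008, -1.0]]
ft_force: [1.7, 0.7, 1.1]
gripper_width: 68.2
grip_force: 0.0
```

```bash
python3 - <<'E'
from h import *
for n in("top","side"):
    c=capture(n);print(n);[print(np.round(b,1)) for b in boxes(c) if b[3]<120 and b[4]>30]
    uv,P=cloud(c);q=tost(P);m=(abs(q[:,1])<40)&(abs(P[:,2]-285)<25)&(abs(q[:,0]+25)<30);print(m.sum(),q[m].mean(0) if m.any() else 0)
cv2.imwrite("pics/s1.png",c["image"])
a=st(-200,-60)
plan((*a,330,279.3),(661,-127,200,277.3),(661,-127,80,277.3))
E
```

```text
top
[ 380.5 -679.8   64.9   46.1   45.   157.    44.1]
[ 405.9 -277.3   87.6   98.9   44.   350.    44.5]
[ 464.3 -418.3  -88.7  100.9   42.8  346.    44.3]
[ 518.6 -204.8    2.1   64.6   63.7  143.    47.8]
[ 598.5 -314.4   78.4  100.    45.   342.    44.4]
[ 659.6 -126.6  -82.5   99.5   45.4  331.    44.6]
59 [-30.88130297   2.43856724]
side
[ 407.3 -278.5   87.6  100.5   47.2  459.    44.2]
[ 466.  -418.6  -86.5   99.6   47.1  491.    44.7]
[ 521.5 -207.    55.8   64.7   63.2  198.    49.7]
[ 598.4 -314.    78.   100.3   45.7  507.    45.2]
[ 661.9 -127.3  -82.4  100.1   44.9  481.    44.6]
108 [-32.28292892  -0.72345241]
at [551.7 280.9 338.3] th -81.2
[636.  115.4 330.  279.3] travel [17.64 -5.79  0.88] rot [-0.5 -0.  -0.5] rows>=3.0
[ 661.  -127.   200.   277.3] travel [24.33  1.45 13.  ] rot [0. 0. 2.] rows>=4.4
[ 661.  -127.    80.   277.3] travel [ 0.  0. 12.] rot [0. 0. 0.] rows>=1.9
```

Emit:
step_arm --commands '[{"travel": [5.9,-1.9,0.3],"delta_rot": [0,0,0],"grip": 0.85},{"travel": [11.8,-3.8,0.6],"delta_rot": [0,0,0],"grip": 0.85},{"travel": [17.6,-5.8,0.9],"delta_rot": [-0.5,0,-0.5],"grip": 0.85},{"travel": [17.6,-5.8,0.9],"delta_rot": [-0.5,0,-0.5],"grip": 0.85}]'

```text
t: 13.88
position: [635.9, 111.0, 322.7]
tcp_rot: [[0.157, -0.988, -0.008], [-0.988, -0.157, -0.004], [0.003, 0.008, -1.0]]
ft_force: [-0.0, 0.8, -0.3]
gripper_width: 72.7
grip_force: 0.0
```

Emit:
step_arm --commands '[{"travel": [4.9,0.3,2.6],"delta_rot": [0,0,1],"grip": 0.85},{"travel": [9.8,0.6,5.2],"delta_rot": [0,0,2],"grip": 0.85},{"travel": [14.7,0.9,7.8],"delta_rot": [0,0,2],"grip": 0.85},{"travel": [19.6,1.2,10.4],"delta_rot": [0,0,2],"grip": 0.85},{"travel": [24.3,1.4,13],"delta_rot": [0,0,2],"grip": 0.85}]'

```text
t: 14.5
position: [658.9, -128.0, 193.8]
tcp_rot: [[0.128, -0.992, -0.006], [-0.992, -0.128, -0.004], [0.003, 0.007, -1.0]]
ft_force: [0.5, 0.3, -0.5]
gripper_width: 72.6
grip_force: 0.0
```

```bash
cat >> h.py <<'E'
def wbox(z=44):
    import time
    s=get_state();c=capture("wrist")
    for b in boxes(c,s):
        if 80<b[3]<125 and 35<b[4]<60: print("wrist box",np.round(b,1))
    return s,c
E
python3 - <<'E'
from h import *
wbox()
plan((660.7,-127,100,277.4),(660.7,-127,32,277.4))
E
```

```text
wrist box [ 661.4 -127.5  -82.3   99.6   44.2 5821.    44.9]
at [ 657.8 -133.4  189.7] th -82.9
[ 660.7 -127.   100.   277.4] travel [-0.63 -0.47  8.96] rot [ 0.6 -0.2 -0.3] rows>=1.4
[ 660.7 -127.    32.   277.4] travel [0.  0.  6.8] rot [0. 0. 0.] rows>=1.1
```

Emit:
step_arm --commands '[{"travel": [-0.6,-0.5,5],"delta_rot": [0.5,-0.2,-0.3],"grip": 0.85},{"travel": [-0.6,-0.5,10],"delta_rot": [0.5,-0.2,-0.3],"grip": 0.85},{"travel": [-0.6,-0.5,13.5],"delta_rot": [0.5,-0.2,-0.3],"grip": 0.85},{"travel": [-0.6,-0.5,15.8],"delta_rot": [0.5,-0.2,-0.3],"grip": 0.85},{"travel": [-0.6,-0.5,15.8],"delta_rot": [0.5,-0.2,-0.3],"grip": 0.85}]'

```text
t: 15.18
position: [660.4, -119.9, 34.5]
tcp_rot: [[0.133, -0.991, -0.003], [-0.991, -0.133, 0.002], [-0.003, 0.002, -1.0]]
ft_force: [0.1, -0.5, 0.2]
gripper_width: 72.4
grip_force: 0.0
```

Emit:
step_arm --commands '[{"travel": [0,0,0],"delta_rot": [0,0,0],"grip": 0.2},{"travel": [0,0,0],"delta_rot": [0,0,0],"grip": 0.2},{"travel": [0,0,0],"delta_rot": [0,0,0],"grip": 0.2},{"travel": [0,0,0],"delta_rot": [0,0,0],"grip": 0.2}]' --grip_force 45

```text
t: 15.68
position: [662.6, -120.9, 37.5]
tcp_rot: [[0.133, -0.991, 0.003], [-0.991, -0.133, 0.001], [-0.001, -0.003, -1.0]]
ft_force: [0.1, 2.3, 5.9]
gripper_width: 43.4
grip_force: 47.5
```

```bash
python3 - <<'E'
from h import *
s=get_state();p=s["position"];print(p,s["ft_force"],s["gripper_width"])
b=st(-107,-114);a=st(-230,-114)
# dz: box bottom at 0 now; hover at +190 then place
plan((p[0],p[1],220,277.2),(*a,220,279.3),(*b,220,279.3),(*b,p[2]+40,279.3),(*b,p[2]+16,279.3))
E
```

```text
[ 662.5622931  -120.93596577   37.53178922] [0.11286945 2.33361005 5.89655639] 43.371495329622974
at [ 662.6 -120.9   37.5] th -82.4
[ 662.6 -120.9  220.   277.2] travel [-1.000e-02 -5.000e-02 -1.825e+01] rot [-0.2  0.   0.4] rows>=2.9
[694.2  94.5 220.  279.3] travel [-20.98  -5.84   0.  ] rot [ 0.   0.  -2.1] rows>=3.5
[674.3 215.9 220.  279.3] travel [-12.3  -0.    0. ] rot [0. 0. 0.] rows>=2.0
[674.3 215.9  77.5 279.3] travel [ 0.    0.   14.25] rot [0. 0. 0.] rows>=2.3
[674.3 215.9  53.5 279.3] travel [0.  0.  2.4] rot [0. 0. 0.] rows>=0.4
```

Emit:
step_arm --commands '[{"travel": [0,0,0],"delta_rot": [0,0,0],"grip": 0.7},{"travel": [0,0,0],"delta_rot": [0,0,0],"grip": 0.7},{"travel": [0.6,-0.1,-1],"delta_rot": [0,0,0],"grip": 0.7},{"travel": [0.6,-0.1,-1],"delta_rot": [0,0,0],"grip": 0.7}]'

```text
t: 16.18
position: [664.2, -127.5, 46.8]
tcp_rot: [[0.132, -0.991, 0.002], [-0.991, -0.132, 0.001], [-0.0, -0.002, -1.0]]
ft_force: [-0.0, 0.1, -0.5]
gripper_width: 59.8
grip_force: 0.0
```

Emit:
step_arm --commands '[{"travel": [0,0,0],"delta_rot": [0,0,0],"grip": 0.2},{"travel": [0,0,0],"delta_rot": [0,0,0],"grip": 0.2},{"travel": [0,0,0],"delta_rot": [0,0,0],"grip": 0.2},{"travel": [0,0,0],"delta_rot": [0,0,0],"grip": 0.2}]'

```text
t: 16.68
position: [663.4, -126.8, 45.9]
tcp_rot: [[0.133, -0.991, 0.0], [-0.991, -0.133, 0.001], [-0.001, -0.001, -1.0]]
ft_force: [-0.7, 0.2, 5.6]
gripper_width: 43.3
grip_force: 47.5
```

```bash
python3 - <<'E'
from h import *
s=get_state();p=s["position"];print(p,s["ft_force"],s["gripper_width"])
b=st(-107,-114);a=st(-230,-114)
plan((p[0],p[1],220,277.2),(*a,220,279.3),(*b,220,279.3),(*b,p[2]+40,279.3),(*b,p[2]+16,279.3))
E
```

```text
[ 663.41063977 -126.81855549   45.9060789 ] [-0.74107073  0.20362511  5.61233388] 43.346254764617086
at [ 663.4 -126.8   45.9] th -82.4
[ 663.4 -126.8  220.   277.2] travel [-2.000e-02 -1.000e-02 -1.741e+01] rot [-0.   0.1  0.4] rows>=2.8
[694.2  94.5 220.  279.3] travel [-21.58  -5.83   0.  ] rot [ 0.   0.  -2.1] rows>=3.6
[674.3 215.9 220.  279.3] travel [-12.3  -0.    0. ] rot [0. 0. 0.] rows>=2.0
[674.3 215.9  85.9 279.3] travel [ 0.    0.   13.41] rot [0. 0. 0.] rows>=2.1
[674.3 215.9  61.9 279.3] travel [0.  0.  2.4] rot [0. 0. 0.] rows>=0.4
```

Emit:
step_arm --commands '[{"travel": [0,0,-5.8],"delta_rot": [0,0,0],"grip": 0.2},{"travel": [0,0,-11.6],"delta_rot": [0,0,0],"grip": 0.2},{"travel": [0,0,-17.4],"delta_rot": [0,0,0.4],"grip": 0.2},{"travel": [0,0,-17.4],"delta_rot": [0,0,0.4],"grip": 0.2}]'

```text
t: 17.18
position: [665.4, -127.4, 224.2]
tcp_rot: [[0.126, -0.992, 0.007], [-0.992, -0.126, -0.001], [0.001, -0.007, -1.0]]
ft_force: [-0.1, -0.1, -3.8]
gripper_width: 42.9
grip_force: 48.3
```

Emit:
step_arm --commands '[{"travel": [-5,-1.5,0],"delta_rot": [0,0,-1],"grip": 0.2},{"travel": [-10,-3,0],"delta_rot": [0,0,-2.1],"grip": 0.2},{"travel": [-16,-4.5,0],"delta_rot": [0,0,-2.1],"grip": 0.2},{"travel": [-21.6,-5.8,0],"delta_rot": [0,0,-2.1],"grip": 0.2},{"travel": [-21.6,-5.8,0],"delta_rot": [0,0,-2.1],"grip": 0.2}]'

```text
t: 17.8
position: [692.3, 99.4, 217.3]
tcp_rot: [[0.168, -0.986, -0.004], [-0.986, -0.168, 0.003], [-0.003, 0.003, -1.0]]
ft_force: [-0.4, -0.1, -4.1]
gripper_width: 42.8
grip_force: 48.1
```

```bash
python3 - <<'E'
from h import *
s=get_state();p=s["position"];print(s["ft_force"],s["gripper_width"],s["qpos"])
b=st(-107,-114)
plan((*b,220,279.3),(*b,85,279.3),(*b,62,279.3))
E
```

```text
[-0.41043631 -0.11609768 -4.09485633] 42.82376084958113 [  2.11937506  37.74227873  19.71887557  72.18916558   0.1581706
 -97.53056971]
at [692.3  99.4 217.3] th -80.4
[674.3 215.9 220.  279.3] travel [-11.79  -0.17  -0.24] rot [0.2 0.2 0.3] rows>=1.9
[674.3 215.9  85.  279.3] travel [ 0.   0.  13.5] rot [0. 0. 0.] rows>=2.2
[674.3 215.9  62.  279.3] travel [0.  0.  2.3] rot [0. 0. 0.] rows>=0.4
```

Emit:
step_arm --commands '[{"travel": [-6,0,0],"delta_rot": [0,0,0],"grip": 0.2},{"travel": [-11.8,-0.2,0],"delta_rot": [0,0,0.3],"grip": 0.2},{"travel": [-11.8,-0.2,5],"delta_rot": [0,0,0.3],"grip": 0.2},{"travel": [-11.8,-0.2,9.5],"delta_rot": [0,0,0.3],"grip": 0.2},{"travel": [-11.8,-0.2,9.5],"delta_rot": [0,0,0.3],"grip": 0.2}]'

```text
t: 18.42
position: [672.7, 210.2, 119.7]
tcp_rot: [[0.157, -0.988, -0.01], [-0.988, -0.157, -0.001], [-0.001, 0.01, -1.0]]
ft_force: [0.0, -0.7, -3.4]
gripper_width: 43.0
grip_force: 48.1
```

Emit:
step_arm --commands '[{"travel": [0,0,1.5],"delta_rot": [0,0,0],"grip": 0.2},{"travel": [0,0,3.5],"delta_rot": [0,0,0],"grip": 0.2},{"travel": [0,0,3.5],"delta_rot": [0,0,0],"grip": 0.2}]'

```text
t: 18.8
position: [676.2, 211.2, 89.8]
tcp_rot: [[0.157, -0.988, -0.001], [-0.988, -0.157, 0.001], [-0.001, 0.001, -1.0]]
ft_force: [0.5, -0.0, -2.8]
gripper_width: 43.1
grip_force: 48.1
```

```bash
python3 - <<'E'
from h import *
s=get_state();print(s["ft_force"],s["gripper_width"],tost(s["position"]))
b=st(-107,-114)
plan((*b,61,279.3))
E
```

```text
[ 0.48734644 -0.04336319 -2.84546981] 43.07709837523407 [-112.00334127 -115.08094095]
at [676.2 211.2  89.8] th -81.0
[674.3 215.9  61.  279.3] travel [-0.5   0.11  2.88] rot [ 0.   0.1 -0.3] rows>=0.5
```

Emit:
step_arm --commands '[{"travel": [-0.4,0.1,1.5],"delta_rot": [0,0,-0.3],"grip": 0.2},{"travel": [-0.4,0.1,2.7],"delta_rot": [0,0,-0.3],"grip": 0.2},{"travel": [-0.4,0.1,2.9],"delta_rot": [0,0,-0.3],"grip": 0.2},{"travel": [-0.4,0.1,2.9],"delta_rot": [0,0,-0.3],"grip": 0.2}]'

```text
t: 19.3
position: [674.8, 215.5, 61.0]
tcp_rot: [[0.162, -0.987, -0.0], [-0.987, -0.162, 0.001], [-0.001, -0.0, -1.0]]
ft_force: [0.4, -0.0, -3.3]
gripper_width: 42.8
grip_force: 48.2
```

Emit:
step_arm --commands '[{"travel": [0,0,0],"delta_rot": [0,0,0],"grip": 0.68},{"travel": [0,0,0],"delta_rot": [0,0,0],"grip": 0.68},{"travel": [0,0,0],"delta_rot": [0,0,0],"grip": 0.68},{"travel": [0,0,-6],"delta_rot": [0,0,0],"grip": 0.68},{"travel": [0,0,-12],"delta_rot": [0,0,0],"grip": 0.68}]'

```text
t: 19.92
position: [674.3, 215.2, 182.1]
tcp_rot: [[0.162, -0.987, -0.001], [-0.987, -0.162, 0.001], [-0.001, 0.001, -1.0]]
ft_force: [1.2, 0.2, -0.0]
gripper_width: 58.2
grip_force: 0.0
```

Emit:
step_arm --commands '[{"travel": [5,0,-5.5],"delta_rot": [0,0,0],"grip": 0.85},{"travel": [11,1.5,-5.5],"delta_rot": [0,0,0],"grip": 0.85},{"travel": [17,3,-5.5],"delta_rot": [0,0,0],"grip": 0.85},{"travel": [23,4.5,-5.5],"delta_rot": [0,0,0],"grip": 0.85},{"travel": [23,4.5,-5.5],"delta_rot": [0,0,0],"grip": 0.85}]'

```text
t: 20.55
position: [667.4, -23.3, 236.1]
tcp_rot: [[0.157, -0.988, 0.0], [-0.988, -0.157, 0.001], [-0.001, -0.0, -1.0]]
ft_force: [-0.7, 1.2, 0.6]
gripper_width: 72.3
grip_force: 0.0
```

```bash
cat >> h.py <<'E'
def instore(c,s=None):
    uv,P=cloud(c,s);q=tost(P);m=(np.abs(P[:,2]-59)<9)&(q[:,0]>-178)&(q[:,0]<-35)&(np.abs(q[:,1])<195)
    for y in(114,38,-38,-114):
        k=m&(np.abs(q[:,1]-y)<36)
        if k.sum()>40: print("bay y",y,k.sum(),np.round(cv2.minAreaRect(q[k].astype(np.float32)),1) if 0 else [np.round(v,1) for v in cv2.minAreaRect(q[k].astype(np.float32))],"ztop %.1f"%np.median(P[k,2]))
E
python3 - <<'E'
from h import *
for n in("top","side"):
    c=capture(n);print(n);[print(np.round(b,1)) for b in boxes(c) if b[3]<120 and b[4]>30]
    instore(c)
cv2.imwrite("pics/s2.png",c["image"])
plan((599,-314.5,200,258.1),)
E
```

```text
top
[ 380.8 -679.7   64.1   46.4   44.8  157.    43.7]
[ 405.9 -277.1   87.9   98.7   43.9  341.    45. ]
[ 464.6 -418.8  -87.9  102.6   43.   343.    44.3]
[ 517.3 -205.4  -19.7   64.8   64.7  138.    47.5]
[ 598.8 -314.3   78.9   99.6   45.3  346.    44.8]
bay y -114 357 [array([-107.7, -112.4]), array([ 48.2, 101.1]), np.float64(89.9)] ztop 58.8
side
[ 407.8 -278.5   87.3  100.6   45.9  467.    44.1]
[ 465.6 -418.5  -86.2  100.1   46.9  491.    44.8]
[ 521.5 -206.9   55.9   64.6   63.8  189.    49.8]
[ 598.8 -314.2   78.8  100.7   45.2  506.    45.1]
bay y -114 438 [array([-107.7, -113.8]), array([104.3,  42.7]), np.float64(0.0)] ztop 60.2
at [667.7 -20.  235.9] th -80.8
[ 599.  -314.5  200.   258.1] travel [27.97 11.5   3.54] rot [-0.   0.1 21.1] rows>=4.9
```

View pics/s2.png

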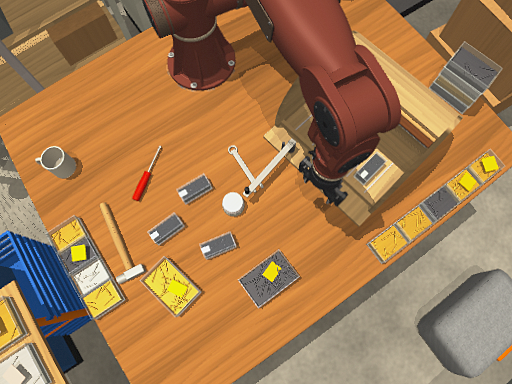

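Box A sits in bay 3 at (371,167). The three others have not moved, so box B is next.

Emit:
step_arm --commands '[{"travel": [5.6,2.3,0.7],"delta_rot": [0,0,4.2],"grip": 0.85},{"travel": [11.2,4.6,1.4],"delta_rot": [0,0,8.4],"grip": 0.85},{"travel": [16.8,6.9,2.1],"delta_rot": [0,0,12.6],"grip": 0.85},{"travel": [22.4,9.2,2.8],"delta_rot": [0,0,16.8],"grip": 0.85},{"travel": [28,11.5,3.6],"delta_rot": [0,0,20.5],"grip": 0.85}]'

```text
t: 21.28
position: [600.3, -313.9, 199.3]
tcp_rot: [[-0.193, -0.981, 0.001], [-0.981, 0.193, 0.002], [-0.002, -0.0, -1.0]]
ft_force: [-0.2, -0.3, 0.7]
gripper_width: 72.2
grip_force: 0.0
```

Emit:
step_arm --commands '[{"travel": [0,0,5],"delta_rot": [0,0,0],"grip": 0.85},{"travel": [0,0,6],"delta_rot": [0,0,0],"grip": 0.85},{"travel": [0,0,6],"delta_rot": [0,0,0],"grip": 0.85}]'

```text
t: 21.65
position: [600.2, -312.0, 139.4]
tcp_rot: [[-0.191, -0.982, -0.001], [-0.982, 0.191, 0.002], [-0.002, 0.001, -1.0]]
ft_force: [-0.3, 1.2, -1.1]
gripper_width: 72.6
grip_force: 0.0
```

```bash
python3 - <<'E'
from h import *
wbox()
plan((599,-314.3,38,258.8))
E
```

```text
wrist box [ 600.3 -315.3   78.2  100.1   44.1 8800.    44.9]
wrist box [ 743.3 -311.4  -37.1   99.3   48.9 1293.    43.3]
at [ 600.8 -312.6  140.6] th -101.0
[ 599.  -314.3   38.   258.8] travel [ 0.22  0.15 10.26] rot [-0.   0.1  0.2] rows>=1.6
```

Emit:
step_arm --commands '[{"travel": [0.2,0,4],"delta_rot": [0,0,0.5],"grip": 0.85},{"travel": [0.2,0,8],"delta_rot": [0,0,0.5],"grip": 0.85},{"travel": [0.2,0,10.2],"delta_rot": [0,0,0.5],"grip": 0.85},{"travel": [0.2,0,10.2],"delta_rot": [0,0,0.5],"grip": 0.85}]'

```text
t: 22.2
position: [599.6, -314.6, 37.5]
tcp_rot: [[-0.201, -0.98, -0.001], [-0.98, 0.201, 0.002], [-0.002, 0.001, -1.0]]
ft_force: [0.0, -0.2, 0.1]
gripper_width: 73.0
grip_force: 0.0
```

Emit:
step_arm --commands '[{"travel": [0,0,0],"delta_rot": [0,0,0],"grip": 0.2},{"travel": [0,0,0],"delta_rot": [0,0,0],"grip": 0.2},{"travel": [0,0,0],"delta_rot": [0,0,0],"grip": 0.2},{"travel": [0,0,0],"delta_rot": [0,0,0],"grip": 0.2}]'

```text
t: 22.7
position: [600.6, -316.2, 39.7]
tcp_rot: [[-0.202, -0.979, 0.003], [-0.979, 0.202, -0.0], [-0.001, -0.003, -1.0]]
ft_force: [-0.1, 1.4, 6.6]
gripper_width: 43.3
grip_force: 47.6
```

Emit:
step_arm --commands '[{"travel": [0,0,-6],"delta_rot": [0,0,0],"grip": 0.2},{"travel": [0,0,-12],"delta_rot": [0,0,0],"grip": 0.2},{"travel": [0,0,-18],"delta_rot": [0,0,0],"grip": 0.2},{"travel": [0,0,-18],"delta_rot": [0,0,0],"grip": 0.2}]'

```text
t: 23.2
position: [601.7, -317.5, 224.0]
tcp_rot: [[-0.202, -0.979, 0.009], [-0.979, 0.202, -0.004], [0.003, -0.009, -1.0]]
ft_force: [0.4, 0.0, -4.5]
gripper_width: 43.5
grip_force: 49.0
```

```bash
python3 - <<'E'
from h import *
b=st(-107,-38);a=st(-230,-38)
plan((*a,220,279.3),(*b,220,279.3),(*b,100,279.3))
E
```

```text
at [ 601.7 -317.5  224. ] th -101.7
[619.2  82.3 220.  279.3] travel [-39.5    6.37   0.24] rot [ -0.5  -0.2 -21. ] rows>=6.4
[599.3 203.6 220.  279.3] travel [-12.3  -0.    0. ] rot [0. 0. 0.] rows>=2.0
[599.3 203.6 100.  279.3] travel [ 0.  0. 12.] rot [0. 0. 0.] rows>=1.9
```

Emit:
step_arm --commands '[{"travel": [-6,1,0],"delta_rot": [0,0,-4.2],"grip": 0.2},{"travel": [-12,2,0],"delta_rot": [0,0,-8.4],"grip": 0.2},{"travel": [-18,2.9,0],"delta_rot": [0,0,-12.6],"grip": 0.2},{"travel": [-24,3.9,0],"delta_rot": [0,0,-16.8],"grip": 0.2},{"travel": [-30,4.8,0.2],"delta_rot": [0,0,-21],"grip": 0.2}]'

```text
t: 23.82
position: [612.2, -10.4, 215.1]
tcp_rot: [[0.164, -0.986, -0.001], [-0.986, -0.164, 0.002], [-0.002, 0.001, -1.0]]
ft_force: [1.3, -0.3, -3.9]
gripper_width: 43.4
grip_force: 48.8
```

```bash
python3 - <<'E'
from h import *
b=st(-107,-38)
plan((*b,220,279.3),(*b,100,279.3))
E
```

```text
at [612.2 -10.4 215.1] th -80.5
[599.3 203.6 220.  279.3] travel [-21.33  -2.25  -0.45] rot [0.  0.1 0.2] rows>=3.4
[599.3 203.6 100.  279.3] travel [ 0.  0. 12.] rot [0. 0. 0.] rows>=1.9
```

Emit:
step_arm --commands '[{"travel": [-6,-0.7,0],"delta_rot": [0,0,0],"grip": 0.2},{"travel": [-12,-1.4,0],"delta_rot": [0,0,0.2],"grip": 0.2},{"travel": [-17,-1.9,0],"delta_rot": [0,0,0.2],"grip": 0.2},{"travel": [-20.8,-2.2,0],"delta_rot": [0,0,0.2],"grip": 0.2},{"travel": [-20.8,-2.2,0],"delta_rot": [0,0,0.2],"grip": 0.2}]'

```text
t: 24.45
position: [599.6, 199.1, 215.1]
tcp_rot: [[0.163, -0.987, -0.002], [-0.987, -0.163, 0.002], [-0.002, 0.001, -1.0]]
ft_force: [0.1, -0.4, -4.9]
gripper_width: 43.0
grip_force: 48.8
```

Emit:
step_arm --commands '[{"travel": [0,0,5],"delta_rot": [0,0,0],"grip": 0.2},{"travel": [0,0,10],"delta_rot": [0,0,0],"grip": 0.2},{"travel": [0,0,13],"delta_rot": [0,0,0],"grip": 0.2},{"travel": [0,0,13],"delta_rot": [0,0,0],"grip": 0.2}]'

```text
t: 24.95
position: [598.5, 195.2, 83.3]
tcp_rot: [[0.158, -0.987, -0.006], [-0.987, -0.158, 0.0], [-0.001, 0.006, -1.0]]
ft_force: [-1.0, 1.0, -4.0]
gripper_width: 43.3
grip_force: 48.7
```

```bash
python3 - <<'E'
from h import *
b=st(-107,-38)
plan((*b,55.5,279.3))
E
```

```text
at [598.5 195.2  83.3] th -80.9
[599.3 203.6  55.5 279.3] travel [-0.81 -0.23  2.78] rot [ 0.3  0.1 -0.2] rows>=0.5
```

Emit:
step_arm --commands '[{"travel": [-0.5,-0.2,1.5],"delta_rot": [0,0,-0.2],"grip": 0.2},{"travel": [-0.5,-0.2,2.6],"delta_rot": [0,0,-0.2],"grip": 0.2},{"travel": [-0.5,-0.2,2.8],"delta_rot": [0,0,-0.2],"grip": 0.2},{"travel": [-0.5,-0.2,2.8],"delta_rot": [0,0,-0.2],"grip": 0.2}]'

```text
t: 25.45
position: [602.1, 201.9, 58.3]
tcp_rot: [[0.162, -0.987, 0.0], [-0.987, -0.162, 0.002], [-0.001, -0.0, -1.0]]
ft_force: [0.0, -0.0, -4.2]
gripper_width: 42.9
grip_force: 48.8
```

Emit:
step_arm --commands '[{"travel": [0,0,0],"delta_rot": [0,0,0],"grip": 0.68},{"travel": [0,0,0],"delta_rot": [0,0,0],"grip": 0.68},{"travel": [0,0,0],"delta_rot": [0,0,0],"grip": 0.68},{"travel": [0,0,-6],"delta_rot": [0,0,0],"grip": 0.68},{"travel": [0,0,-12],"delta_rot": [0,0,0],"grip": 0.68}]'

```text
t: 26.08
position: [601.6, 201.6, 179.2]
tcp_rot: [[0.162, -0.987, -0.001], [-0.987, -0.162, 0.001], [-0.001, 0.001, -1.0]]
ft_force: [0.5, 0.4, 0.0]
gripper_width: 58.2
grip_force: 0.0
```

Emit:
step_arm --commands '[{"travel": [5,0,-5],"delta_rot": [0,0,0],"grip": 0.85},{"travel": [11,1.5,-5],"delta_rot": [0,0,0],"grip": 0.85},{"travel": [17,3.5,-5],"delta_rot": [0,0,0],"grip": 0.85},{"travel": [23,5.5,-5],"delta_rot": [0,0,0],"grip": 0.85},{"travel": [29,7.5,-5],"delta_rot": [0,0,0],"grip": 0.85}]'

```text
t: 26.7
position: [575.8, -91.2, 228.1]
tcp_rot: [[0.162, -0.987, 0.001], [-0.987, -0.162, 0.001], [-0.001, -0.001, -1.0]]
ft_force: [0.5, -0.7, -0.4]
gripper_width: 72.4
grip_force: 0.0
```

```bash
python3 - <<'E'
from h import *
for n in("top","side"):
    c=capture(n);print(n);[print(np.round(b,1)) for b in boxes(c) if b[3]<120 and b[4]>30]
    instore(c)
plan((465,-418.6,150,272),)
E
```

```text
top
[ 405.8 -277.3   88.1   99.2   43.9  359.    45. ]
[ 464.5 -419.   -87.8  101.6   43.1  347.    44.4]
[ 517.6 -205.2   65.    64.8   64.7  139.    48.3]
[ 757.8 -248.7  -88.2   96.8   48.5   67.    38.3]
bay y -38 361 [array([-108.2,  -39.2]), array([ 45.7, 100.9]), np.float64(89.5)] ztop 59.4
bay y -114 358 [array([-107.3, -113. ]), array([101.7,  45.7]), np.float64(0.5)] ztop 59.2
side
[ 407.6 -278.6   88.7  100.4   46.2  460.    44.1]
[ 465.9 -418.5  -86.6   99.5   46.2  491.    44.7]
[ 520.8 -206.6   56.1   65.    62.4  177.    49.6]
[ 757.9 -230.3  -80.2   59.8   41.1   98.    37.5]
bay y -38 423 [array([-108.6,  -40.3]), array([104.6,  44. ]), np.float64(0.6)] ztop 59.9
bay y -114 439 [array([-108. , -113.7]), array([ 42.5, 103.6]), np.float64(89.8)] ztop 60.0
at [575.4 -95.  227.9] th -81.0
[ 465.  -418.6  150.   272. ] travel [30.23 15.97  7.8 ] rot [-0. -0.  7.] rows>=5.6
```

Emit:
step_arm --commands '[{"travel": [5.1,2.7,0],"delta_rot": [0,0,2],"grip": 0.85},{"travel": [10.2,5.4,0],"delta_rot": [0,0,4],"grip": 0.85},{"travel": [15.4,8,0],"delta_rot": [0,0,6],"grip": 0.85},{"travel": [20.5,10.7,1],"delta_rot": [0,0,7],"grip": 0.85},{"travel": [25.6,13.4,2],"delta_rot": [0,0,7],"grip": 0.85}]'

```text
t: 27.42
position: [485.2, -365.1, 207.4]
tcp_rot: [[0.041, -0.999, 0.001], [-0.999, -0.041, 0.001], [-0.001, -0.001, -1.0]]
ft_force: [1.4, -0.6, 0.5]
gripper_width: 72.9
grip_force: 0.0
```

Emit:
step_arm --commands '[{"travel": [4,3,3],"delta_rot": [0,0,0],"grip": 0.85},{"travel": [4.3,3.1,5.8],"delta_rot": [0,0,0],"grip": 0.85},{"travel": [4.3,3.1,6.8],"delta_rot": [0,0,0],"grip": 0.85},{"travel": [4.3,3.1,6.8],"delta_rot": [0,0,0],"grip": 0.85}]'

```text
t: 27.92
position: [456.7, -407.0, 139.2]
tcp_rot: [[0.042, -0.999, -0.001], [-0.999, -0.042, 0.002], [-0.002, 0.0, -1.0]]
ft_force: [-0.1, -0.1, -0.8]
gripper_width: 72.7
grip_force: 0.0
```

```bash
python3 - <<'E'
from h import *
wbox()
plan((465.5,-418.8,38,273))
E
```

```text
wrist box [ 466.4 -419.3  -87.3  100.4   44.4 9104.    44.9]
wrist box [ 571.4 -471.1   48.3  117.8   56.3 1398.    45.3]
at [ 457.1 -407.3  140. ] th -87.6
[ 465.5 -418.8   38.   273. ] travel [ 1.19 -0.79 10.2 ] rot [-0.   0.1 -0.6] rows>=1.6
```

Emit:
step_arm --commands '[{"travel": [1.2,-0.9,3],"delta_rot": [0,0,-0.4],"grip": 0.85},{"travel": [1.2,-0.9,7],"delta_rot": [0,0,-0.4],"grip": 0.85},{"travel": [1.2,-0.9,10.2],"delta_rot": [0,0,-0.4],"grip": 0.85},{"travel": [1.2,-0.9,10.2],"delta_rot": [0,0,-0.4],"grip": 0.85}]'

```text
t: 28.48
position: [465.6, -417.8, 36.3]
tcp_rot: [[0.049, -0.999, -0.002], [-0.999, -0.049, 0.004], [-0.004, 0.002, -1.0]]
ft_force: [-0.5, -0.3, -0.0]
gripper_width: 72.7
grip_force: 0.0
```

Emit:
step_arm --commands '[{"travel": [0,0,0],"delta_rot": [0,0,0],"grip": 0.2},{"travel": [0,0,0],"delta_rot": [0,0,0],"grip": 0.2},{"travel": [0,0,0],"delta_rot": [0,0,0],"grip": 0.2},{"travel": [0,0,0],"delta_rot": [0,0,0],"grip": 0.2}]'

```text
t: 28.98
position: [467.0, -420.3, 39.6]
tcp_rot: [[0.048, -0.999, 0.002], [-0.999, -0.048, -0.001], [0.001, -0.002, -1.0]]
ft_force: [0.5, 1.2, 7.0]
gripper_width: 43.5
grip_force: 47.5
```

Emit:
step_arm --commands '[{"travel": [0,0,-6],"delta_rot": [0,0,0],"grip": 0.2},{"travel": [0,0,-12],"delta_rot": [0,0,0],"grip": 0.2},{"travel": [0,0,-18],"delta_rot": [0,0,0],"grip": 0.2},{"travel": [0,0,-18],"delta_rot": [0,0,0],"grip": 0.2}]'

```text
t: 29.48
position: [467.9, -421.7, 223.7]
tcp_rot: [[0.048, -0.999, 0.007], [-0.999, -0.048, -0.007], [0.007, -0.007, -1.0]]
ft_force: [0.7, -0.1, -3.8]
gripper_width: 43.4
grip_force: 48.5
```

```bash
python3 - <<'E'
from h import *
b=st(-107,38);a=st(-330,10)
plan((*a,225,279.3),(*b,225,279.3),(*b,90,279.3))
E
```

```text
at [ 467.9 -421.7  223.7] th -87.3
[588.  -24.2 225.  279.3] travel [-39.13 -13.9   -0.3 ] rot [-0.4 -0.4 -6.6] rows>=6.6
[524.3 191.4 225.  279.3] travel [-22.3   2.8   0. ] rot [0. 0. 0.] rows>=3.6
[524.3 191.4  90.  279.3] travel [ 0.   0.  13.5] rot [0. 0. 0.] rows>=2.2
```

Emit:
step_arm --commands '[{"travel": [-5.8,-2.1,0],"delta_rot": [0,0,-2],"grip": 0.2},{"travel": [-11.6,-4.2,0],"delta_rot": [0,0,-4],"grip": 0.2},{"travel": [-17.4,-6.2,0],"delta_rot": [0,0,-6.6],"grip": 0.2},{"travel": [-23.2,-8.3,0],"delta_rot": [0,0,-6.6],"grip": 0.2},{"travel": [-29,-10.3,0],"delta_rot": [-0.4,-0.4,-6.6],"grip": 0.2}]'

```text
t: 30.1
position: [554.7, -122.7, 217.3]
tcp_rot: [[0.162, -0.987, -0.008], [-0.987, -0.162, 0.008], [-0.009, 0.007, -1.0]]
ft_force: [0.8, -0.4, -3.1]
gripper_width: 43.3
grip_force: 48.3
```

```bash
python3 - <<'E'
from h import *
b=st(-107,38);a=st(-260,20)
plan((*a,225,279.3),(*b,225,279.3),(*b,90,279.3))
E
```

```text
at [ 554.7 -122.7  217.3] th -80.7
[566.8  43.3 225.  279.3] travel [-16.19  -3.88  -0.65] rot [0.4 0.5 0. ] rows>=2.7
[524.3 191.4 225.  279.3] travel [-15.3   1.8   0. ] rot [0. 0. 0.] rows>=2.5
[524.3 191.4  90.  279.3] travel [ 0.   0.  13.5] rot [0. 0. 0.] rows>=2.2
```

Emit:
step_arm --commands '[{"travel": [-5.4,-1.3,-0.4],"delta_rot": [0.4,0.5,0],"grip": 0.2},{"travel": [-10.8,-2.6,-0.6],"delta_rot": [0.4,0.5,0],"grip": 0.2},{"travel": [-16.2,-3.9,-0.6],"delta_rot": [0.4,0.5,0],"grip": 0.2},{"travel": [-21,-3.3,-0.6],"delta_rot": [0.4,0.5,0],"grip": 0.2},{"travel": [-26,-2.7,-0.6],"delta_rot": [0.4,0.5,0],"grip": 0.2}]'

```text
t: 30.72
position: [538.3, 137.5, 225.1]
tcp_rot: [[0.162, -0.987, -0.0], [-0.987, -0.162, 0.0], [-0.0, 0.0, -1.0]]
ft_force: [1.2, 0.8, -3.3]
gripper_width: 43.2
grip_force: 48.3
```

Emit:
step_arm --commands '[{"travel": [-3,0.4,0],"delta_rot": [0,0,0],"grip": 0.2},{"travel": [-5,0.6,0],"delta_rot": [0,0,0],"grip": 0.2},{"travel": [-5,0.6,5],"delta_rot": [0,0,0],"grip": 0.2},{"travel": [-5,0.6,9],"delta_rot": [0,0,0],"grip": 0.2},{"travel": [-5,0.6,9],"delta_rot": [0,0,0],"grip": 0.2}]'

```text
t: 31.35
position: [523.1, 183.5, 133.1]
tcp_rot: [[0.162, -0.987, -0.006], [-0.987, -0.162, -0.001], [0.0, 0.006, -1.0]]
ft_force: [-0.7, -0.3, -3.4]
gripper_width: 43.4
grip_force: 48.2
```

```bash
python3 - <<'E'
from h import *
b=st(-107,38);print(get_state()["ft_force"])
plan((*b,90,279.3),(*b,56,279.3))
E
```

```text
[-0.72194828 -0.29941996 -3.43488325]
at [523.1 183.5 133.1] th -80.7
[524.3 191.4  90.  279.3] travel [-0.76 -0.27  4.31] rot [ 0.3 -0.   0. ] rows>=0.7
[524.3 191.4  56.  279.3] travel [0.  0.  3.4] rot [0. 0. 0.] rows>=0.5
```

Emit:
step_arm --commands '[{"travel": [-0.5,-0.2,4],"delta_rot": [0,0,0],"grip": 0.2},{"travel": [-0.5,-0.2,6.5],"delta_rot": [0,0,0],"grip": 0.2},{"travel": [-0.5,-0.2,7.7],"delta_rot": [0,0,0],"grip": 0.2},{"travel": [-0.5,-0.2,7.7],"delta_rot": [0,0,0],"grip": 0.2}]'

```text
t: 31.85
position: [527.1, 189.5, 59.4]
tcp_rot: [[0.162, -0.987, 0.001], [-0.987, -0.162, 0.0], [-0.0, -0.001, -1.0]]
ft_force: [0.7, 0.7, -3.2]
gripper_width: 43.1
grip_force: 48.2
```

Emit:
step_arm --commands '[{"travel": [0,0,0],"delta_rot": [0,0,0],"grip": 0.68},{"travel": [0,0,0],"delta_rot": [0,0,0],"grip": 0.68},{"travel": [0,0,0],"delta_rot": [0,0,0],"grip": 0.68},{"travel": [0,0,-6],"delta_rot": [0,0,0],"grip": 0.68},{"travel": [0,0,-12],"delta_rot": [0,0,0],"grip": 0.68}]'

```text
t: 32.48
position: [526.1, 189.5, 180.1]
tcp_rot: [[0.162, -0.987, -0.0], [-0.987, -0.162, 0.0], [-0.0, 0.0, -1.0]]
ft_force: [1.8, 0.5, -0.2]
gripper_width: 58.0
grip_force: 0.0
```

Emit:
step_arm --commands '[{"travel": [5,0,-5],"delta_rot": [0,0,0],"grip": 0.85},{"travel": [11,1.5,-5],"delta_rot": [0,0,0],"grip": 0.85},{"travel": [17,3.5,-5],"delta_rot": [0,0,0],"grip": 0.85},{"travel": [23,6,-5],"delta_rot": [0,0,0],"grip": 0.85},{"travel": [28.5,8.5,-5],"delta_rot": [0,0,0],"grip": 0.85}]'

```text
t: 33.1
position: [490.0, -101.2, 229.1]
tcp_rot: [[0.162, -0.987, 0.002], [-0.987, -0.162, -0.0], [0.0, -0.002, -1.0]]
ft_force: [0.5, -0.8, 0.2]
gripper_width: 72.4
grip_force: 0.0
```

```bash
python3 - <<'E'
from h import *
for n in("top","side"):
    c=capture(n);print(n);[print(np.round(b,1)) for b in boxes(c) if b[3]<120 and b[4]>30]
    instore(c)
plan((406.7,-278,150,268),)
E
```

```text
top
[ 380.4 -679.4   66.7   45.5   44.3  152.    43.5]
[ 405.9 -277.2   87.6   99.1   43.9  343.    44.1]
[ 517.8 -205.4  -24.8   65.    64.7  142.    48.5]
[ 762.4 -233.    77.3   68.9   55.9   76.    38.8]
bay y 38 360 [array([-107.4,   36.2]), array([101. ,  45.3]), np.float64(0.3)] ztop 59.1
bay y -38 365 [array([-108. ,  -38.8]), array([ 45.3, 101.3]), np.float64(89.7)] ztop 59.3
bay y -114 363 [array([-107.2, -112.2]), array([ 46.2, 101.4]), np.float64(89.1)] ztop 59.4
side
[ 407.5 -278.5   87.5  100.5   45.8  460.    44.1]
[ 521.5 -206.4  -80.4   65.8   63.7  183.    49.8]
bay y 38 417 [array([-107.1,   35.1]), array([103.,  45.]), np.float64(1.5)] ztop 59.9
bay y -38 424 [array([-107.7,  -40.2]), array([103.1,  43.8]), np.float64(0.4)] ztop 60.1
bay y -114 436 [array([-107.7, -113.7]), array([ 42.5, 102.9]), np.float64(89.7)] ztop 60.0
at [ 489.3 -104.4  229.1] th -81.0
[ 406.7 -278.   150.   268. ] travel [15.84 10.87  7.93] rot [-0.  -0.1 11. ] rows>=3.3
```

Emit:
step_arm --commands '[{"travel": [5,3.4,0],"delta_rot": [0,0,5],"grip": 0.85},{"travel": [10,6.8,0],"delta_rot": [0,0,11],"grip": 0.85},{"travel": [15.8,10.9,2],"delta_rot": [0,0,11.5],"grip": 0.85},{"travel": [15.8,10.9,7.9],"delta_rot": [0,0,11.5],"grip": 0.85},{"travel": [15.8,10.9,7.9],"delta_rot": [0,0,11.5],"grip": 0.85}]'

```text
t: 33.83
position: [406.1, -271.4, 146.9]
tcp_rot: [[-0.04, -0.999, -0.005], [-0.999, 0.04, 0.005], [-0.005, 0.005, -1.0]]
ft_force: [-0.4, 0.3, 0.3]
gripper_width: 72.7
grip_force: 0.0
```

Emit:
step_arm --commands '[{"travel": [0,0,0],"delta_rot": [0,0,0],"grip": 0.85}]'

```text
t: 33.95
position: [409.4, -272.6, 151.1]
tcp_rot: [[-0.037, -0.999, 0.001], [-0.999, 0.037, -0.0], [0.0, -0.001, -1.0]]
ft_force: [-0.1, -0.2, 0.7]
gripper_width: 73.0
grip_force: 0.0
```

```bash
python3 - <<'E'
from h import *
wbox()
plan((406.7,-278,38,267.5))
E
```

```text
wrist box [ 406.9 -278.2   87.5   99.8   44.2 8091.    44.9]
at [ 410.  -272.8  151.6] th -92.1
[ 406.7 -278.    38.   267.5] travel [ 0.52  0.34 11.36] rot [-0.1 -0.1  0.4] rows>=1.8
```

Emit:
step_arm --commands '[{"travel": [0.5,0.2,4],"delta_rot": [0,0,0.4],"grip": 0.85},{"travel": [0.5,0.2,8],"delta_rot": [0,0,0.4],"grip": 0.85},{"travel": [0.5,0.2,11.3],"delta_rot": [0,0,0.4],"grip": 0.85},{"travel": [0.5,0.2,11.3],"delta_rot": [0,0,0.4],"grip": 0.85}]'

```text
t: 34.5
position: [406.8, -276.8, 36.6]
tcp_rot: [[-0.043, -0.999, -0.001], [-0.999, 0.043, 0.001], [-0.001, 0.001, -1.0]]
ft_force: [-0.4, 0.4, -0.4]
gripper_width: 72.9
grip_force: 0.0
```

Emit:
step_arm --commands '[{"travel": [0,0,0],"delta_rot": [0,0,0],"grip": 0.2},{"travel": [0,0,0],"delta_rot": [0,0,0],"grip": 0.2},{"travel": [0,0,0],"delta_rot": [0,0,0],"grip": 0.2},{"travel": [0,0,0],"delta_rot": [0,0,0],"grip": 0.2}]'

```text
t: 35.0
position: [407.8, -278.6, 38.7]
tcp_rot: [[-0.044, -0.999, 0.003], [-0.999, 0.044, -0.002], [0.002, -0.003, -1.0]]
ft_force: [-0.3, 1.5, 8.1]
gripper_width: 43.0
grip_force: 45.5
```

Emit:
step_arm --commands '[{"travel": [0,0,-6],"delta_rot": [0,0,0],"grip": 0.2},{"travel": [0,0,-12],"delta_rot": [0,0,0],"grip": 0.2},{"travel": [0,0,-18.5],"delta_rot": [0,0,0],"grip": 0.2},{"travel": [0,0,-18.5],"delta_rot": [0,0,0],"grip": 0.2}]'

```text
t: 35.5
position: [408.6, -279.7, 227.3]
tcp_rot: [[-0.045, -0.999, 0.008], [-0.999, 0.044, -0.007], [0.006, -0.008, -1.0]]
ft_force: [0.8, -0.6, -3.0]
gripper_width: 43.3
grip_force: 48.7
```

```bash
python3 - <<'E'
from h import *
b=st(-107,114);a=st(-330,114);print(get_state()["ft_force"])
plan((*a,225,279.3),(*b,225,279.3),(*b,90,279.3))
E
```

```text
[ 0.81818601 -0.61280427 -3.03936607]
at [ 408.6 -279.7  227.3] th -92.6
[485.3 -41.  225.  279.3] travel [-24.19  -6.6    0.14] rot [ -0.4  -0.4 -11.9] rows>=4.0
[449.3 179.1 225.  279.3] travel [-22.3  -0.    0. ] rot [0. 0. 0.] rows>=3.6
[449.3 179.1  90.  279.3] travel [ 0.   0.  13.5] rot [0. 0. 0.] rows>=2.2
```

Emit:
step_arm --commands '[{"travel": [-6,-1.7,0],"delta_rot": [0,0,-4],"grip": 0.2},{"travel": [-12,-3.3,0],"delta_rot": [0,0,-8],"grip": 0.2},{"travel": [-18,-5,0],"delta_rot": [0,0,-11.9],"grip": 0.2},{"travel": [-24.2,-6.6,0],"delta_rot": [-0.4,-0.4,-11.9],"grip": 0.2},{"travel": [-24.2,-6.6,0],"delta_rot": [-0.4,-0.4,-11.9],"grip": 0.2}]'

```text
t: 36.12
position: [483.2, -35.1, 221.2]
tcp_rot: [[0.168, -0.986, -0.008], [-0.986, -0.168, 0.008], [-0.009, 0.006, -1.0]]
ft_force: [-0.4, -0.7, -2.9]
gripper_width: 43.5
grip_force: 48.6
```

Emit:
step_arm --commands '[{"travel": [-5.5,0,0],"delta_rot": [0,0,0],"grip": 0.2},{"travel": [-11,0,0],"delta_rot": [0,0,0],"grip": 0.2},{"travel": [-16.5,0,0],"delta_rot": [0,0,0],"grip": 0.2},{"travel": [-22,0,0],"delta_rot": [0,0,0],"grip": 0.2},{"travel": [-22,0,0],"delta_rot": [0,0,0],"grip": 0.2}]'

```text
t: 36.75
position: [446.3, 180.4, 223.1]
tcp_rot: [[0.166, -0.986, -0.007], [-0.986, -0.166, 0.007], [-0.008, 0.006, -1.0]]
ft_force: [-0.0, -1.1, -2.3]
gripper_width: 42.9
grip_force: 48.5
```

```bash
python3 - <<'E'
from h import *
b=st(-107,114);print(get_state()["ft_force"],get_state()["qpos"])
plan((*b,225,279.3),(*b,90,279.3),(*b,55,279.3))
E
```

```text
[-0.01056651 -1.05772682 -2.32442897] [ 12.98200865  13.32384716 -18.03798389  58.96516382   0.49453983
 -86.59250158]
at [446.3 180.4 223.1] th -80.4
[449.3 179.1 225.  279.3] travel [ 0.18 -0.27 -0.2 ] rot [0.4 0.5 0.3] rows>=0.1
[449.3 179.1  90.  279.3] travel [ 0.   0.  13.5] rot [0. 0. 0.] rows>=2.2
[449.3 179.1  55.  279.3] travel [0.  0.  3.5] rot [0. 0. 0.] rows>=0.6
```

Emit:
step_arm --commands '[{"travel": [0.2,-0.3,4],"delta_rot": [0.4,0.5,0.3],"grip": 0.2},{"travel": [0.2,-0.3,8],"delta_rot": [0.4,0.5,0.3],"grip": 0.2},{"travel": [0.2,-0.3,12],"delta_rot": [0.4,0.5,0.3],"grip": 0.2},{"travel": [0.2,-0.3,13],"delta_rot": [0.4,0.5,0.3],"grip": 0.2},{"travel": [0.2,-0.3,13],"delta_rot": [0.4,0.5,0.3],"grip": 0.2}]'

```text
t: 37.38
position: [449.9, 176.7, 93.5]
tcp_rot: [[0.156, -0.988, 0.001], [-0.988, -0.156, -0.001], [0.001, -0.001, -1.0]]
ft_force: [-0.1, 0.1, -2.5]
gripper_width: 43.3
grip_force: 48.4
```

```bash
python3 - <<'E'
from h import *
b=st(-107,114);print(get_state()["ft_force"])
plan((*b,55,279.3))
E
```

```text
[-0.11333292  0.05526229 -2.49578224]
at [449.9 176.7  93.5] th -81.0
[449.3 179.1  55.  279.3] travel [-0.25  0.03  3.85] rot [-0.  -0.1 -0.3] rows>=0.6
```

Place, release, and rise above the store.

Emit:
step_arm --commands '[{"travel": [-0.2,0,2],"delta_rot": [0,0,-0.3],"grip": 0.2},{"travel": [-0.2,0,3.5],"delta_rot": [0,0,-0.3],"grip": 0.2},{"travel": [-0.2,0,3.8],"delta_rot": [0,0,-0.3],"grip": 0.2},{"travel": [-0.2,0,3.8],"delta_rot": [0,0,-0.3],"grip": 0.2}]'

```text
t: 37.88
position: [450.4, 179.4, 56.4]
tcp_rot: [[0.162, -0.987, 0.003], [-0.987, -0.162, -0.0], [0.001, -0.003, -1.0]]
ft_force: [0.1, -0.0, -2.1]
gripper_width: 43.3
grip_force: 48.5
```

Emit:
step_arm --commands '[{"travel": [0,0,0],"delta_rot": [0,0,0],"grip": 0.68},{"travel": [0,0,0],"delta_rot": [0,0,0],"grip": 0.68},{"travel": [0,0,0],"delta_rot": [0,0,0],"grip": 0.68},{"travel": [0,0,-6],"delta_rot": [0,0,0],"grip": 0.68},{"travel": [0,0,-12],"delta_rot": [0,0,0],"grip": 0.68}]'

```text
t: 38.5
position: [448.8, 179.3, 176.6]
tcp_rot: [[0.162, -0.987, -0.0], [-0.987, -0.162, -0.001], [0.001, 0.0, -1.0]]
ft_force: [1.2, 1.1, -0.7]
gripper_width: 57.8
grip_force: 0.0
```

Emit:
step_arm --commands '[{"travel": [3,-1,-6],"delta_rot": [0,0,0],"grip": 0.68},{"travel": [6,-3,-12],"delta_rot": [0,0,0],"grip": 0.68},{"travel": [9,-7,-16],"delta_rot": [0,0,0],"grip": 0.68},{"travel": [12,-11,-16],"delta_rot": [0,0,0],"grip": 0.68},{"travel": [12,-11,-16],"delta_rot": [0,0,0],"grip": 0.68}]'

```text
t: 39.12
position: [580.2, 76.9, 335.2]
tcp_rot: [[0.16, -0.987, 0.003], [-0.987, -0.16, -0.001], [0.002, -0.002, -1.0]]
ft_force: [-0.0, 1.3, -1.2]
gripper_width: 58.2
grip_force: 0.0
```

```bash
python3 - <<'E'
from h import *
np.set_printoptions(precision=1,suppress=True)
for n in("top","side"):
    c=capture(n);print(n);[print(np.round(b,1)) for b in boxes(c) if b[3]<120 and b[4]>30]
    instore(c)
print(get_state()["position"])
s=get_state();c=capture("wrist")
for d in tip_of("pull","wrist"): w=at_z(c,d["uv"],268,s)[0];print("pull",d["confidence"],w,tost(w))
cv2.imwrite("pics/s3.png",capture("side")["image"])
t=pullp(1.4,0);chain([(*t[:2],340,t[3]),t])
E
```

```text
top
[ 517.8 -205.9  -44.4   65.8   62.6  146.    48.9]
side
[ 522.9 -206.1   81.9   66.1   61.5  198.    50.1]
bay y 114 253 [array([-107.1,  112.5]), array([100.4,  45.6]), np.float64(1.1)] ztop 59.6
bay y 38 275 [array([-116.7,   35. ]), array([84.4, 44.8]), np.float64(1.1)] ztop 60.3
bay y -38 421 [array([-107.6,  -40.1]), array([104.4,  44. ]), np.float64(0.5)] ztop 59.9
bay y -114 435 [array([-107.5, -113.7]), array([ 42.3, 104.8]), np.float64(89.5)] ztop 60.2
[577.   78.8 334.9]
[549. 278. 340.] travel [-20.06, -0.51, -0.46] rot [-0.0, -0.0, 0.1] rows>=3.2
[549. 278. 274.] travel [0.0, 0.0, 6.63] rot [0.0, 0.0, 0.0] rows>=1.1
```

View pics/s3.png

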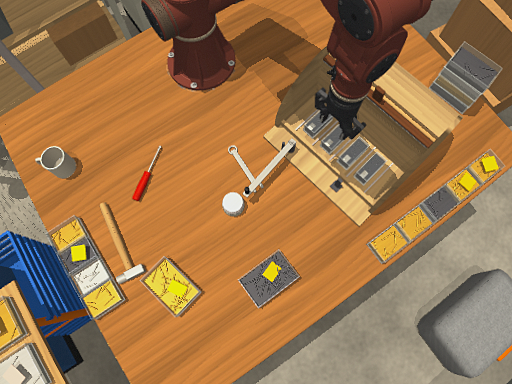

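All four boxes stand in their bays, at (320,128) to (370,168). Next I take the pull again.

Emit:
step_arm --commands '[{"travel": [-6,-0.2,-0.5],"delta_rot": [0,0,0],"grip": 0.65},{"travel": [-12,-0.3,-0.5],"delta_rot": [0,0,0],"grip": 0.65},{"travel": [-17,-0.4,-0.5],"delta_rot": [0,0,0],"grip": 0.65},{"travel": [-20,-0.5,-0.5],"delta_rot": [0,0,0],"grip": 0.65},{"travel": [-20,-0.5,-0.5],"delta_rot": [0,0,0],"grip": 0.65}]'

```text
t: 40.0
position: [548.1, 279.6, 340.5]
tcp_rot: [[0.166, -0.986, 0.001], [-0.986, -0.166, -0.001], [0.001, -0.001, -1.0]]
ft_force: [0.7, -0.8, -0.2]
gripper_width: 55.3
grip_force: 0.0
```

```bash
python3 - <<'E'
from h import *
t=pullp(1.4,0);chain([t])
C=np.linspace(1.4,-.005,16);T=lambda c:pullp(c,35-35*c/1.4)
for i in(0,5,10):
    print("call");u=T(C[i]);rows(np.array(u[:3]),0,[T(c) for c in C[i+1:i+6]],u[3])
E
```

```text
[549. 278. 274.] travel [0.11, -0.02, 6.68] rot [-0.1, -0.0, 0.3] rows>=1.1
call
 travel [2.16, 0.0, 0.33] rot [0.0, -2.3, 0.0]
 travel [4.28, 0.0, 0.87] rot [-0.0, -4.7, -0.0]
 travel [6.34, 0.0, 1.6] rot [-0.0, -7.0, -0.0]
 travel [8.32, 0.0, 2.52] rot [0.0, -9.4, 0.0]
 travel [10.2, 0.0, 3.62] rot [0.0, -11.7, -0.0]
call
 travel [2.0, 0.0, 0.88] rot [-0.0, -2.3, 0.0]
 travel [3.9, 0.0, 1.95] rot [0.0, -4.7, 0.0]
 travel [5.7, 0.0, 3.19] rot [0.0, -7.0, 0.0]
 travel [7.37, 0.0, 4.59] rot [-0.0, -9.4, 0.0]
 travel [8.91, -0.0, 6.14] rot [0.0, -11.7, 0.0]
call
 travel [1.7, -0.0, 1.37] rot [-0.0, -2.3, -0.0]
 travel [3.26, -0.0, 2.89] rot [-0.0, -4.7, -0.0]
 travel [4.67, 0.0, 4.55] rot [-0.0, -7.0, -0.0]
 travel [5.92, 0.0, 6.34] rot [0.0, -9.4, 0.0]
 travel [7.0, 0.0, 8.23] rot [0.0, -11.7, 0.0]
```

Emit:
step_arm --commands '[{"travel": [0.1,0,3.5],"delta_rot": [0,0,0.3],"grip": 0.65},{"travel": [0.1,0,6.6],"delta_rot": [0,0,0.3],"grip": 0.65},{"travel": [0.1,0,6.6],"delta_rot": [0,0,0.3],"grip": 0},{"travel": [0.1,0,6.6],"delta_rot": [0,0,0.3],"grip": 0},{"travel": [0.1,0,6.6],"delta_rot": [0,0,0.3],"grip": 0}]' --grip_force 50

```text
t: 40.62
position: [549.9, 275.7, 274.9]
tcp_rot: [[0.157, -0.988, 0.001], [-0.988, -0.157, -0.001], [0.001, -0.001, -1.0]]
ft_force: [0.2, -1.3, -7.1]
gripper_width: 29.2
grip_force: 53.4
```

Emit:
step_arm --commands '[{"travel": [2.2,0,0.3],"delta_rot": [0,-2.3,0],"grip": 0},{"travel": [4.3,0,0.9],"delta_rot": [0,-4.7,0],"grip": 0},{"travel": [6.3,0,1.6],"delta_rot": [0,-7,0],"grip": 0},{"travel": [8.3,0,2.5],"delta_rot": [0,-9.4,0],"grip": 0},{"travel": [10.2,0,3.6],"delta_rot": [0,-11.7,0],"grip": 0}]'

```text
t: 41.25
position: [566.1, 176.6, 240.1]
tcp_rot: [[0.156, -0.987, -0.029], [-0.966, -0.158, 0.205], [-0.207, -0.004, -0.978]]
ft_force: [-0.4, 10.1, -4.7]
gripper_width: 29.2
grip_force: 52.3
```

Emit:
step_arm --commands '[{"travel": [2,0,0.9],"delta_rot": [0,-2.3,0],"grip": 0},{"travel": [3.9,0,2],"delta_rot": [0,-4.7,0],"grip": 0},{"travel": [5.7,0,3.2],"delta_rot": [0,-7,0],"grip": 0},{"travel": [7.4,0,4.6],"delta_rot": [0,-9.4,0],"grip": 0},{"travel": [8.9,0,6.1],"delta_rot": [0,-11.7,0],"grip": 0}]'

```text
t: 41.88
position: [578.5, 101.7, 162.4]
tcp_rot: [[0.146, -0.988, -0.059], [-0.905, -0.157, 0.394], [-0.399, -0.004, -0.917]]
ft_force: [-2.6, 5.5, 3.0]
gripper_width: 29.6
grip_force: 53.3
```

```bash
python3 - <<'E'
from h import *
cur()
C=np.linspace(1.4,-.005,16);T=lambda c:pullp(c,35-35*c/1.4)
chain([T(C[10])])
E
```

```text
grasp st [-203.1   -1. ] r 235.7 c 0.469 [-2.6  5.5  3. ] w 29.6 t 41.875
[577. 104. 159.] travel [-0.11, 0.1, 0.38] rot [-0.3, 0.1, -0.2] rows>=0.1
```

Emit:
step_arm --commands '[{"travel": [1.7,0,1.5],"delta_rot": [0,-2.3,0],"grip": 0},{"travel": [3.2,0,3.1],"delta_rot": [0,-4.7,0],"grip": 0},{"travel": [4.6,0,4.8],"delta_rot": [0,-7,0],"grip": 0},{"travel": [5.8,0,6.6],"delta_rot": [0,-9.4,0],"grip": 0},{"travel": [6.9,0,8.5],"delta_rot": [0,-11.7,0],"grip": 0}]'

```text
t: 42.5
position: [583.7, 70.3, 56.2]
tcp_rot: [[0.13, -0.988, -0.087], [-0.809, -0.156, 0.566], [-0.573, -0.003, -0.82]]
ft_force: [-4.6, -5.6, 4.3]
gripper_width: 29.2
grip_force: 55.2
```

Emit:
step_arm --commands '[{"travel": [0,0,0],"delta_rot": [0,0,0],"grip": 0},{"travel": [0,0,0],"delta_rot": [0,0,0],"grip": 0}]'

```text
t: 42.75
position: [583.7, 70.3, 55.5]
tcp_rot: [[0.13, -0.988, -0.088], [-0.81, -0.157, 0.565], [-0.571, -0.002, -0.821]]
ft_force: [-2.5, -8.9, -3.3]
gripper_width: 29.4
grip_force: 54.6
```

```bash
python3 - <<'E'
from h import *
cur()
E
```

```text
grasp st [-234.4   -1.1] r 234.8 c -0.007 [-2.5 -8.9 -3.3] w 29.4 t 42.75
```

Emit:
step_arm --commands '[{"travel": [0,0,0],"delta_rot": [0,0,0],"grip": 0.6},{"travel": [0,0,0],"delta_rot": [0,0,0],"grip": 0.6},{"travel": [0,0,0],"delta_rot": [0,0,0],"grip": 0.6},{"travel": [0,0,-5],"delta_rot": [0,0,0],"grip": 0.6},{"travel": [0,0,-10],"delta_rot": [0,0,0],"grip": 0.6}]'

```text
t: 43.38
position: [591.4, 15.4, 138.4]
tcp_rot: [[0.13, -0.987, -0.09], [-0.808, -0.158, 0.568], [-0.575, -0.001, -0.818]]
ft_force: [0.9, -0.7, -1.0]
gripper_width: 51.7
grip_force: 0.0
```

```bash
python3 - <<'E'
from h import *
a=st(-330,0);b=st(-400,50);k=knob(1.5)
chain([(*a,220,279.3),(*b,220,237),(*k[:2],220,k[3])])
E
```

```text
[598. -23. 220.] travel [-1.54, -0.05, -8.89] rot [-0.1, 35.1, -0.2] rows>=3.3
[ 560. -100.  220.] travel [7.0, 5.0, 0.0] rot [0.0, 0.0, 42.3] rows>=4.0
[ 519. -156.  220.] travel [6.96, 0.3, 0.0] rot [0.0, 0.0, 40.8] rows>=3.8
```

Emit:
step_arm --commands '[{"travel": [-0.4,0,-2.2],"delta_rot": [0,9,0],"grip": 0.5},{"travel": [-0.8,0,-4.5],"delta_rot": [0,18,0],"grip": 0.5},{"travel": [-1.2,0,-6.7],"delta_rot": [0,27,0],"grip": 0.5},{"travel": [-1.5,0,-8.9],"delta_rot": [0,35.1,0],"grip": 0.5},{"travel": [-1.5,0,-8.9],"delta_rot": [0,35.1,0],"grip": 0.5}]'

```text
t: 44.0
position: [598.4, -21.3, 221.1]
tcp_rot: [[0.16, -0.987, 0.006], [-0.987, -0.16, -0.001], [0.002, -0.005, -1.0]]
ft_force: [0.4, 0.4, -0.5]
gripper_width: 42.5
grip_force: 0.0
```

Emit:
step_arm --commands '[{"travel": [1.7,1.2,0],"delta_rot": [0,0,10.5],"grip": 0.5},{"travel": [3.5,2.5,0],"delta_rot": [0,0,21],"grip": 0.5},{"travel": [5.2,3.7,0],"delta_rot": [0,0,31.5],"grip": 0.5},{"travel": [7,5,0],"delta_rot": [0,0,42],"grip": 0.5},{"travel": [7,5,0],"delta_rot": [0,0,42],"grip": 0.5}]'

```text
t: 44.62
position: [558.3, -100.9, 217.7]
tcp_rot: [[-0.546, -0.838, -0.0], [-0.838, 0.546, 0.002], [-0.002, 0.001, -1.0]]
ft_force: [-1.0, 0.8, -0.1]
gripper_width: 42.3
grip_force: 0.0
```

Emit:
step_arm --commands '[{"travel": [1.7,0.1,0],"delta_rot": [0,0,10.5],"grip": 0.5},{"travel": [3.5,0.2,0],"delta_rot": [0,0,21],"grip": 0.5},{"travel": [5.2,0.3,0],"delta_rot": [0,0,31.5],"grip": 0.5},{"travel": [7,0.3,0],"delta_rot": [0,0,40.8],"grip": 0.5},{"travel": [7,0.3,0],"delta_rot": [0,0,40.8],"grip": 0.5}]'

```text
t: 45.25
position: [518.3, -157.1, 218.2]
tcp_rot: [[-0.96, -0.281, 0.001], [-0.281, 0.96, 0.001], [-0.001, 0.001, -1.0]]
ft_force: [0.7, 0.1, 0.3]
gripper_width: 42.5
grip_force: 0.0
```

```bash
python3 - <<'E'
from h import *
np.set_printoptions(precision=1,suppress=True)
s=get_state();c=capture("wrist")
for d in tip_of("bar_knob","wrist"):
    w=at_z(c,d["uv"],92,s)[0];print(round(d["confidence"],2),w,tost(w))
uv,P=cloud(c,s);q=tost(P);m=(abs(P[:,2]-112)<4)&(np.hypot(*(q-[-449,99]).T)<40);print("knob",m.sum(),np.median(P[m],0),tost(np.median(P[m],0)))
k=knob(1.5);print(k)
c=capture("top");uv,P=cloud(c);q=tost(P);m=(q[:,1]>-15)&(q[:,1]<15)&(q[:,0]<-205)&(q[:,0]>-260)&(P[:,2]>30);print("pull top view z",m.sum(),np.percentile(P[m,2],[10,50,90]) if m.any() else 0)
chain([(*k[:2],105,k[3])])
E
```

```text
0.77 [ 527.1 -154.    92. ] [-448.3   91.1]
0.48 [470.4  35.2  92. ] [-252.4  116.4]
knob 276 [ 523.9 -155.6  112.6] [-449.4   94.5]
(np.float64(519.3456684109285), np.float64(-156.46713902745572), 104, np.float64(196.22111970603066))
pull top view z 109 [59.2 64.  68.5]
[ 519. -156.  105.] travel [-0.03, -0.03, 11.34] rot [0.0, 0.1, 0.3] rows>=1.8
```

```bash
python3 - <<'E'
from h import *
B=np.linspace(1.479,-.015,11)
for i in(0,5):
    a=knob(B[i]);print("call");rows(np.array(a[:3]),a[3],[knob(b) for b in B[i+1:i+6]])
E
```

```text
call
 travel [-3.21, 0.08, 0.0] rot [0.0, 0.0, -8.6]
 travel [-6.37, 0.64, 0.0] rot [0.0, 0.0, -17.1]
 travel [-9.41, 1.66, 0.0] rot [0.0, 0.0, -25.7]
 travel [-12.27, 3.12, 0.0] rot [0.0, 0.0, -34.2]
 travel [-14.88, 4.99, 0.0] rot [0.0, 0.0, -42.8]
call
 travel [-3.21, 0.08, 0.0] rot [0.0, 0.0, -8.6]
 travel [-6.37, 0.64, 0.0] rot [0.0, 0.0, -17.1]
 travel [-9.41, 1.66, 0.0] rot [0.0, 0.0, -25.7]
 travel [-12.27, 3.12, 0.0] rot [0.0, 0.0, -34.2]
 travel [-14.88, 4.99, 0.0] rot [0.0, 0.0, -42.8]
```

Emit:
step_arm --commands '[{"travel": [-0.5,-0.1,5],"delta_rot": [0,0,0],"grip": 0.5},{"travel": [-0.5,-0.1,9],"delta_rot": [0,0,0],"grip": 0.5},{"travel": [-0.5,-0.1,11.2],"delta_rot": [0,0,0],"grip": 0.5},{"travel": [-0.5,-0.1,11.2],"delta_rot": [0,0,0],"grip": 0.5}]'

```text
t: 45.9
position: [523.0, -155.4, 105.2]
tcp_rot: [[-0.959, -0.282, -0.002], [-0.282, 0.959, 0.001], [0.001, 0.002, -1.0]]
ft_force: [0.3, -0.8, -0.2]
gripper_width: 42.9
grip_force: 0.0
```

Emit:
step_arm --commands '[{"travel": [0,0,0],"delta_rot": [0,0,0],"grip": 0},{"travel": [0,0,0],"delta_rot": [0,0,0],"grip": 0},{"travel": [0,0,0],"delta_rot": [0,0,0],"grip": 0},{"travel": [0,0,0],"delta_rot": [0,0,0],"grip": 0}]' --grip_force 25

```text
t: 46.4
position: [524.4, -155.9, 108.0]
tcp_rot: [[-0.96, -0.281, 0.003], [-0.281, 0.96, 0.0], [-0.003, -0.001, -1.0]]
ft_force: [-1.2, 5.5, 5.8]
gripper_width: 12.7
grip_force: 25.8
```

Emit:
step_arm --commands '[{"travel": [-3.2,0.1,0],"delta_rot": [0,0,-8.6],"grip": 0},{"travel": [-6.4,0.6,-0.1],"delta_rot": [0,0,-17.1],"grip": 0},{"travel": [-9.4,1.6,-0.1],"delta_rot": [0,0,-25.7],"grip": 0},{"travel": [-12.3,3,-0.1],"delta_rot": [0,0,-34.2],"grip": 0},{"travel": [-14.9,4.8,-0.1],"delta_rot": [0,0,-42.8],"grip": 0}]'

```text
t: 47.02
position: [650.3, -65.7, 107.8]
tcp_rot: [[-0.509, -0.861, -0.006], [-0.861, 0.509, 0.003], [-0.0, 0.007, -1.0]]
ft_force: [-20.4, 11.4, 11.3]
gripper_width: 13.2
grip_force: 27.1
```

```bash
python3 - <<'E'
from h import *
s=get_state();q=tost(s["position"]);d=q-[-235,114.3];b=np.arctan2(-d[0],-d[1]);print(s["ft_force"],b,np.linalg.norm(d))
R=np.array(s["tcp_rot"]).reshape(3,3)
B=np.linspace(b,-.012,6)[1:]
rows(np.array(s["position"]),0,[knob(x,s["position"][2]) for x in B],R)
E
```

```text
[-20.41083337  11.38881117  11.28738383] 0.7424625871585534 215.9832874597715
 travel [-3.24, 0.19, 0.0] rot [0.4, 0.0, -8.9]
 travel [-6.43, 0.78, 0.01] rot [0.4, 0.1, -17.5]
 travel [-9.5, 1.83, 0.01] rot [0.4, 0.1, -26.2]
 travel [-12.37, 3.33, 0.02] rot [0.4, 0.1, -34.8]
 travel [-14.98, 5.25, 0.04] rot [0.4, 0.1, -43.5]
```

Emit:
step_arm --commands '[{"travel": [-3.2,0.4,0],"delta_rot": [0.4,0,-8.9],"grip": 0},{"travel": [-6.4,1,0],"delta_rot": [0.4,0.1,-17.5],"grip": 0},{"travel": [-9.4,2,0],"delta_rot": [0.4,0.1,-26.2],"grip": 0},{"travel": [-12.3,3.5,0],"delta_rot": [0.4,0.1,-34.8],"grip": 0},{"travel": [-14.9,5.4,0],"delta_rot": [0.4,0.1,-43.5],"grip": 0}]'

```text
t: 47.65
position: [682.3, 87.3, 108.0]
tcp_rot: [[0.222, -0.975, 0.005], [-0.975, -0.222, -0.004], [0.005, -0.004, -1.0]]
ft_force: [-9.4, -1.9, 4.5]
gripper_width: 13.1
grip_force: 25.9
```

Emit:
step_arm --commands '[{"travel": [0,0,0],"delta_rot": [0,0,0],"grip": 0},{"travel": [0,0,0],"delta_rot": [0,0,0],"grip": 0}]'

```text
t: 47.9
position: [682.0, 87.4, 108.0]
tcp_rot: [[0.218, -0.976, 0.005], [-0.976, -0.218, -0.004], [0.004, -0.004, -1.0]]
ft_force: [-7.1, -0.1, 1.0]
gripper_width: 12.9
grip_force: 25.6
```

```bash
python3 - <<'E'
from h import *
s=get_state();q=tost(s["position"]);d=q-[-235,114.3];b=np.arctan2(-d[0],-d[1]);print(s["ft_force"],q,b,np.linalg.norm(d))
E
```

```text
[-7.14809434 -0.08015773  0.95103958] [-235.12275789 -100.84511399] 0.0005705817457843241 215.14514900904047
```

Emit:
step_arm --commands '[{"travel": [-0.3,0,0],"delta_rot": [0,0,0],"grip": 0},{"travel": [-0.3,0,0],"delta_rot": [0,0,0],"grip": 0},{"travel": [-0.3,0,0],"delta_rot": [0,0,0],"grip": 0}]'

```text
t: 48.28
position: [681.7, 89.6, 108.0]
tcp_rot: [[0.217, -0.976, 0.005], [-0.976, -0.217, -0.004], [0.005, -0.004, -1.0]]
ft_force: [-5.4, -0.6, 0.5]
gripper_width: 13.4
grip_force: 25.6
```

Emit:
step_arm --commands '[{"travel": [0.1,0,0],"delta_rot": [0,0,0],"grip": 0.5},{"travel": [0.1,0,0],"delta_rot": [0,0,0],"grip": 0.5},{"travel": [0.1,0,0],"delta_rot": [0,0,0],"grip": 0.5},{"travel": [0.1,0,-6],"delta_rot": [0,0,0],"grip": 0.5},{"travel": [0.1,0,-12],"delta_rot": [0,0,0],"grip": 0.5}]'

```text
t: 48.9
position: [682.0, 89.0, 228.9]
tcp_rot: [[0.217, -0.976, 0.007], [-0.976, -0.217, -0.004], [0.005, -0.006, -1.0]]
ft_force: [1.2, 0.9, 0.6]
gripper_width: 42.8
grip_force: 0.0
```

Emit:
step_arm --commands '[{"travel": [5,0,-2],"delta_rot": [0,0,0],"grip": 0.5},{"travel": [10,0,-4],"delta_rot": [0,0,0],"grip": 0.5},{"travel": [15,0,-4],"delta_rot": [0,0,0],"grip": 0.5},{"travel": [15,0,-4],"delta_rot": [0,0,0],"grip": 0.5}]'

```text
t: 49.4
position: [715.2, -61.1, 268.3]
tcp_rot: [[0.213, -0.977, 0.008], [-0.977, -0.213, -0.004], [0.006, -0.007, -1.0]]
ft_force: [-0.1, 0.0, 0.1]
gripper_width: 42.8
grip_force: 0.0
```

```bash
python3 - <<'E'
from h import *
np.set_printoptions(precision=3,suppress=True)
for n in("wrist","top","side"):
    s=get_state();c=capture(n);cv2.imwrite(f"pics/e_{n}.png",c["image"]);uv,P=cloud(c,s);q=tost(P)
    m=(abs(P[:,2]-112)<5)&(np.hypot(*(q-[-235,-100]).T)<30);print(n,"knob",m.sum(),np.median(q[m],0) if m.any() else 0)
    m=(abs(P[:,2]-72)<4)&(q[:,0]<-215)&(q[:,0]>-260)&(abs(q[:,1]-10)<80)
    print("bar",m.sum(),np.polyfit(q[m][:,1],q[m][:,0],1) if m.sum()>30 else "")
    m=(abs(q[:,1])<150)&(q[:,0]<-120)&(P[:,2]>42)&(P[:,2]<130);r=np.hypot(q[:,0],P[:,2]-40);m&=abs(r-194.5)<5;print("curtain lowest z",np.percentile(P[m,2],[0.5,2,5]) if m.sum()>50 else "")
E
```

```text
wrist knob 162 [-238.547 -101.016]
bar 332 [  -0.057 -240.308]
curtain lowest z [44.545 47.663 50.992]
top knob 0 0
bar 0 
curtain lowest z [46.872 52.529 60.922]
side knob 0 0
bar 138 [   0.054 -239.322]
curtain lowest z [42.102 45.422 49.939]
```

View pics/e_wrist.png

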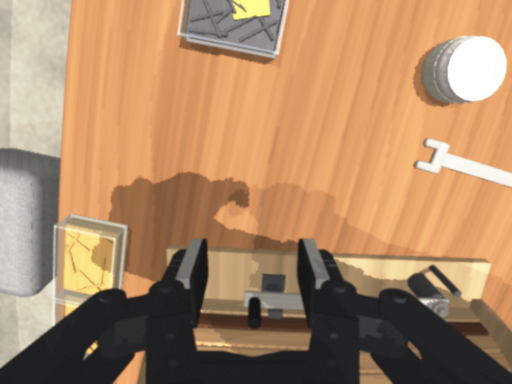

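The knob is back at home, at (254,311) in the picture, about 0.016 rad by depth. The bar lies across the pull, the curtain is down, and the arm is clear, so I'm handing in.

```bash
python3 -c "
from cell import *
print(hand_in())"
```

```text
the job is handed in; nothing more can be done
None
```

I handed the job in: all four boxes went into their own bays, then I rolled the curtain down and swung the lock bar home (about 0.016 rad by camera, limit 0.06). The hand-in gave no verdict, and the boxes were last measured before the curtain closed, with the bay 1 box partly hidden.

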